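# Feed a burger carton into the heated pass-through with the pusher

### The arm

A 6-joint arm with a two-finger parallel gripper is mounted at the origin on the work surface. World frame = base frame: x ahead of the robot, y to its left, z up, the work surface at z = 0. Lengths are in m, angles in rad, forces in N, time in s.
With the tool pointing down it reaches from about 0.3 to 0.775 m from the base axis. Payload 14.6 kg.
Tool frame: the origin (TCP) lies on the front face of the gripper's body, between the roots of the fingers; the fingertips stand 97 mm ahead of it and the grasp point (between the pads) lies 78 mm ahead of it; z points along the fingers, x is the direction in which the jaws open and shut, and the axes are right-handed (so a half turn about z gives the same grasp; the last joint's range is limited). The gripper opens to 94 mm and grips with 3 to 60 N. Pads are 16 mm wide; open, the fingers measure 119 mm over their backs; the gripper's body (75 mm by 177 mm) begins 78 mm behind the grasp point.
Start: joints at [1.092, 0.3, 1.521, -0, 1.321, -0.067], TCP at [0.22, 0.504, 0.303] pointing down, gripper open.
Joint ranges: [-3.03, 3.03], [-0.79, 2.21], [0.23, 2.52], [-1.04, 4.18], [0, 3.07], [-2.55, 2.55]. Speed limits (rad/s): [2.22, 2.22, 2.57, 3.14, 3.14, 3.14].

### API

Orientations are given as [roll, pitch, yaw] about the fixed x, y, z axes, in that order (R = Rz(yaw) Ry(pitch) Rx(roll)).
In Python, from station import sensors, camera, ctrl gives the robot as it stands.
- The arm moves only by the tool move_arm, never from a script. Its argument "rows" is text: rows parted by semicolons, each of 6 numbers parted by spaces: the shift along the tool's x, y, z in mm, then the turn, a rotation vector about the tool's x, y, z in rad. In form: x y z wx wy wz; .... A call has 1 to 20 rows; each row shifts and turns the pose as measured when the row begins, along the tool's axes as they then stand; what a row does not reach is not made up. A row lasts 1/8 s, in which the tool goes at most 62.5 mm and 10.7 degrees, less where a joint would pass 70% of its speed; a pose out of reach is approached as far as the arm can. A call with a gripper value outside its range is refused whole. "grip" is the opening, from -1 (shut) to 1 (fully open), set as the call begins (left out, the last holds). The fingers move at their own pace and stop on an object; "newtons" is the grip in N (left out, the last holds). Time passes only in rows, so rows that do not move let the fingers close. It gives the time, the measured TCP pose, the force and the opening at its end, in the units of the state.
- sensors.get_obs(): the state, without advancing time (a new reading comes with each control period).
- camera(name): name is "side" or "top"; returns a dict with "color" (420x560x3 uint8, blue, green, red), "z_map" (420x560 float32, m along the optical axis (not along the pixel's ray), 0 where there is no reading), "mtx" (3x3 intrinsics, pixels), "position" and "attitude" of the camera in the world. Camera axes: x right, y down, z forward; pixel columns grow to the right and rows downward; lengths in m; the calibration is good to about 2 mm. A picture is of the moment at which its call begins.
- ctrl.hand_in(): hands the job in, once; it reports no verdict.
The state is a dict: "time_s": time; "qpos": joint angles; "joint_vel": joint speeds; "tau": joint torques, N m; "ee_pos": TCP position; "eef_rot": TCP orientation; "force": force on the tool from outside, world axes, zero at the start; "moment": the same for the moment, N m; "grip_width": finger opening in m.
Only numpy, scipy, OpenCV 4.12 (cv2) and the standard library are available. Lean on these libraries where they do the work, as an engineer would, in place of code of your own. Each camera call takes 0.05 s, during which the arm holds its last target.

### The job

Swing the clear cover of the heated pass-through up and over until it stays open by itself, then use the wooden pusher, never the hand, to feed the waiting burger carton in under the low guard until it is fully home against the lip at the far end, without crushing or tipping it. Draw the pusher back out and lay it flat on the counter, leave the cover open for the next orders, and do not disturb the bottles and other things standing around.

Things in the scene. Friction and masses are not known exactly. Their poses are not given: they have to be found in the camera images.
- unit: Heated pass-through: long low stainless unit fixed on the counter, 585 x 190 mm. Origin: at counter height on the lane's centre line, straight below the guard. x = feed direction, y across, z up. Flat deck at z = 50 mm, x = -330 to 255. Rails 28 mm high on the deck: a lane 130 mm wide from x = -110 on, flaring to 168 mm at the infeed end. The carton waits at x = -310 to -155.
- guard (a point): Middle of the underside of the low guard (aluminium lintel): unit frame (0, 0, 132 mm), so 82 mm above the deck. Axes as the unit's. From here a tunnel with glass sides and a glass top (top face z = 153 mm, free height 82 mm) runs to x = 228 mm. The space before it, x = -116 to -12, is shut off by the cover until that is opened.
- outlet_lip (a point): Middle of the near face of the outlet lip, at deck height: unit frame (220, 0, 50 mm); axes as the unit's. The lip is 22 mm high and stops the carton; a carton fully home has its centre at x = 161 mm of the unit frame.
- cover (a joint): Clear L-shaped flip-up cover, 150 mm wide, 0.32 kg: a top sheet 100 mm long and a front sheet hanging 90 mm down from its outer edge. 0 = closed, top sheet level. Grows as the outer edge swings up and over towards the outlet. Falls shut below about 1.8 rad; beyond that it falls on by itself to its stop at 2.3 and stays. Its edge sweeps to 135 mm from the hinge, clear of the carton.
- cover_hinge (a point): Middle of the cover's hinge line, which runs along the unit's y axis: unit frame (-12, 0, 150 mm). Axes as the unit's.
- cover_handle (a point): Middle of the cover's handle: round bar 12 mm thick, 104 mm long between two legs, parallel to the hinge, 45 mm off the top sheet above its outer edge. Closed it lies 100 mm before the hinge (unit -x) and 45 mm above it, at z = 195 mm, and goes round the hinge at a radius of 110 mm. The bar can turn between fingers that hold it.
- carton_center (a point): Centre of the waiting burger carton: closed plain cardboard box, 118 mm long (x, roughly along the feed), 112 wide, 68 high, 0.17 to 0.34 kg, on the infeed deck, its top 118 mm above the counter. May stand a little off the centre line and turned. The cartons stacked at the left side of the counter are not part of the job.
- pusher_grip (a point): Middle of the pusher's handle, 15 mm above its underside. A push stick lying flat on the counter, 0.16 kg: wooden handle 400 mm long along x, 20 wide, 30 high; at its +x end an upright white head 80 wide, 44 high, 10 thick, underside level with the handle's. The head's pushing face is 210 mm from this point; the balance point 30 to 50 mm from it towards the head.
- turner_mid (a point): Bystander: steel burger turner with a black handle lying beside the pusher, 360 mm long, under 22 mm high; point at mid-length. It or the pusher may be the nearer to the unit. Leave it alone.
- squeeze_bottle: Bystander: white squeeze bottle, 54 mm diameter, 194 high, origin at its foot.
- squeeze_bottle_b: Bystander: second white squeeze bottle, the same size, origin at its foot.
- shaker: Bystander: steel salt shaker, 42 mm diameter, 84 high, origin at its foot.
- ramekin: Bystander: white ceramic ramekin, 70 mm diameter, 35 high, origin at its foot.
There are look-alikes about, which are no part of the job. What is shaped like the part that bears carton_center but black is not meant.

How it is judged:
On the way, in this order (a step that is already met when the one before it is completed fails the run):
1. the cover has been swung past its balance point and stands open by itself, untouched (value of joint cover above 2.1 rad and contact force between the fingers and cover below 0.1 N), for 0.2 s.
2. the pusher is pushing the carton in under the guard (x of carton_center in the frame of unit above 0 m and contact force between pusher and carton above 0.1 N).
At the end, for the whole second after the job is handed in: The cover stands open (over 2.1 rad). The carton stands level on the deck against the outlet lip (gap at most 10 mm) and at rest. The pusher lies flat on the counter (not on the unit), at rest (value of joint cover above 2.1 rad and x of carton_center in the frame of unit between 0.151 and 0.166 m and z of carton_center in the frame of unit below 0.09 m and angle between each of carton_center, pusher_grip's own z axis and vertical below 0.06 rad and linear speed of carton below 0.01 m/s and height (world z) of pusher_grip below 0.022 m and linear speed of pusher below 0.02 m/s); the robot touches nothing.
It fails at once if the carton is touched by the hand or the arm instead of the pusher (contact force between any of the fingers, the arm and carton above 0.3 N).
It fails at once if the carton is tipped by more than 17 degrees (angle between carton_center's own z axis and vertical above 0.3 rad).
It fails at once if the carton is crushed (pushed with more than 35 N) (contact force between pusher and carton above 35 N).
It fails at once if a bystander is shifted by more than 30 mm (distance of any of turner_mid, squeeze_bottle, squeeze_bottle_b, shaker, ramekin from where it was at the start of the episode above 0.03 m).
It also fails if it takes over 72 s, if anything falls off the work surface, if the arm or the gripper's body presses on something with over 40 N, if the wrist force passes 120 N, or if a joint passes its speed limit or range.

## Working session

There is one attempt and no reset: what is moved stays moved. The work goes in short steps, Python scripts to look and compute and a tool call to move; the robot and the scene stay as the last step left them, time stands still between calls to the robot, and variables do not carry over. Pictures are saved under pics/ and viewed, and the job is handed in when it is done.

Besides the shell and the picture viewer there is one more tool, called in YAML: its name, and indented under it one key for each argument. move_arm: Moves the arm, as the interface text tells. Its arguments: {"type":"object","properties":{"rows":{"type":"string"},"grip":{"type":"number"},"newtons":{"type":"number"}},"required":["rows"]}

```bash
mkdir -p pics; ls; cat > h.py <<'E'
import numpy as np, cv2
from station import sensors, camera, ctrl
from scipy.spatial.transform import Rotation as R
def cam(n):
    d=camera(n); return d
def pts(d):
    z=d["z_map"];K=np.array(d["mtx"]);h,w=z.shape
    u,v=np.meshgrid(np.arange(w),np.arange(h))
    p=np.stack([(u-K[0,2])/K[0,0]*z,(v-K[1,2])/K[1,1]*z,z],-1)
    return p
E
python3 - <<'E'
from h import *
for n in("side","top"):
    d=cam(n); print(n,d["mtx"],d["position"],d["attitude"]); cv2.imwrite(f"pics/{n}0.png",d["color"])
    np.savez(f"{n}0.npz",**{k:np.array(v) for k,v in d.items()})
print(sensors.get_obs())
E
```

```text
pics
side [[539.07560926   0.         281.02832789]
 [  0.         539.07560926 209.48038229]
 [  0.           0.           1.        ]] [ 0.30728495 -1.11002612  1.36091357] [-2.39090751  0.00740419 -0.21046827]
top [[436.28530369   0.         278.94510004]
 [  0.         436.28530369 198.28674299]
 [  0.           0.           1.        ]] [0.30592613 0.0230084  1.17618758] [-2.91738892e+00  4.25223419e-04 -1.69788849e+00]
{'time_s': 0.1, 'qpos': array([ 1.09239695e+00,  3.00407555e-01,  1.52147822e+00,  3.66191326e-05,
        1.32069977e+00, -6.65595780e-02]), 'joint_vel': array([ 0.00159942, -0.00055025, -0.00322675,  0.00050043, -0.00243188,
       -0.00129076]), 'tau': array([ 6.65249881e-04, -5.32644331e+01, -3.53281903e+01,  7.09518045e-02,
        2.34580290e-02, -9.16259683e-05]), 'ee_pos': array([0.2200831 , 0.5039138 , 0.30216465]), 'eef_rot': array([-3.14149122e+00,  9.88336655e-04,  1.15894750e+00]), 'force': array([-0.00095376,  0.10378848,  0.82668111]), 'moment': array([-0.00509131,  0.01635253, -0.00296281]), 'grip_width': 0.0935969962899689}
```

View pics/side0.png

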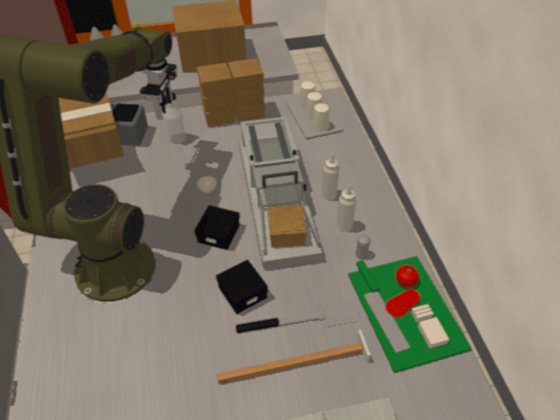

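View pics/top0.png

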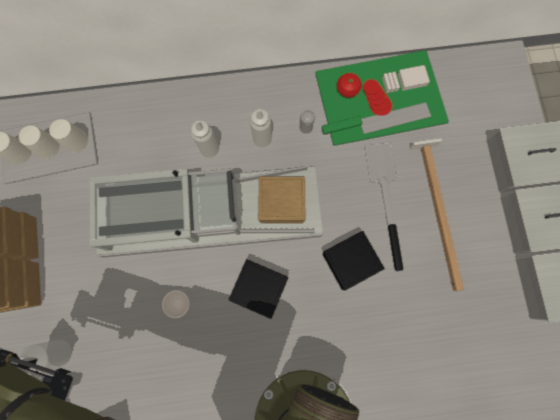

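```bash
cat >> h.py <<'E'
def world(d):
    p=pts(d); Rm=R.from_euler("xyz",np.array(d["attitude"])).as_matrix()
    w=p@Rm.T+np.array(d["position"]); w[d["z_map"]==0]=np.nan; return w
def proj(d,P):
    Rm=R.from_euler("xyz",np.array(d["attitude"])).as_matrix()
    c=(np.atleast_2d(P)-np.array(d["position"]))@Rm; K=np.array(d["mtx"]); q=c@K.T; return q[:,:2]/q[:,2:]
E
python3 - <<'E'
from h import *
d=dict(np.load("top0.npz")); w=world(d)
for (u,v) in [(300,300),(282,200),(262,125),(441,200),(395,245),(355,260),(306,250),(143,210),(176,300),(307,120)]: print(u,v,w[v,u].round(4))
c=d["color"]
cr=cv2.resize(c[150:270,80:340],None,fx=3,fy=3,interpolation=cv2.INTER_CUBIC);cv2.imwrite("pics/unit.png",cr)
z=w[...,2]; zz=np.nan_to_num(z)
cv2.imwrite("pics/h.png",cv2.applyColorMap(np.clip(zz*1000,0,255).astype(np.uint8),cv2.COLORMAP_JET))
cv2.imwrite("pics/hc.png",cv2.resize(cv2.applyColorMap(np.clip(zz*1000,0,255).astype(np.uint8),cv2.COLORMAP_JET)[150:270,80:340],None,fx=3,fy=3,interpolation=0))
# carton top
for n in("top","side"):
    d=dict(np.load(f"{n}0.npz")); w=world(d); z=w[...,2]
    hsv=cv2.cvtColor(d["color"],cv2.COLOR_BGR2HSV)
    m=(abs(z-0.118)<0.006)&(hsv[...,0]>5)&(hsv[...,0]<25)&(hsv[...,1]>80)&(w[...,0]>0.3)
    k,l,s,_=cv2.connectedComponentsWithStats(m.astype(np.uint8)); i=1+np.argmax(s[1:,4]); m=l==i
    P=w[m]; r=cv2.minAreaRect((P[:,:2]*1000).astype(np.float32)); print(n,"carton",r,P.mean(0),s[i])
    # pusher
    m=(z<0.045)&(z>0.015)&(hsv[...,0]>5)&(hsv[...,0]<25)&(hsv[...,1]>80)&(w[...,1]<-0.2)
    k,l,s,_=cv2.connectedComponentsWithStats(m.astype(np.uint8)); i=1+np.argmax(s[1:,4]); m=l==i
    P=w[m]; r=cv2.minAreaRect((P[:,:2]*1000).astype(np.float32)); print(n,"pusher handle",r,cv2.boxPoints(r).round(),P.mean(0),np.median(P[:,2]),s[i])
E
```

```text
300 300 [ 0.2934 -0.0304  0.0053]
282 200 [ 0.54   -0.0141  0.118 ]
262 125 [0.7322 0.012  0.146 ]
441 200 [ 0.5051 -0.4413  0.031 ]
395 245 [ 0.4025 -0.2996  0.0188]
355 260 [ 0.374  -0.1791  0.0658]
306 250 [ 0.421  -0.0645  0.002 ]
143 210 [0.5505 0.3204 0.1515]
176 300 [0.3345 0.2909 0.0063]
307 120 [ 0.7589 -0.1105  0.0789]
top carton ((545.6257934570312, -13.536376953125), (113.53144836425781, 110.75346374511719), 82.60653686523438) [ 0.54484561 -0.01358736  0.11737123] [ 259  177   46   44 1978]
top pusher handle ((465.9762878417969, -435.446044921875), (398.9403381347656, 23.48683738708496), 0.6301156282424927) [[ 266. -426.]
 [ 267. -449.]
 [ 666. -445.]
 [ 665. -422.]] [ 0.45733377 -0.43421624  0.02793061] 0.02877011155859288 [ 421  145   42  146 1306]
side carton ((549.3177490234375, -16.087844848632812), (121.02175903320312, 111.10417175292969), 82.77932739257812) [ 0.54805597 -0.01857041  0.11694826] [268 205  39  31 946]
side pusher handle ((468.5256652832031, -440.63128662109375), (399.35577392578125, 25.278894424438477), 1.5126452445983887) [[ 269. -433.]
 [ 269. -459.]
 [ 668. -448.]
 [ 668. -423.]] [ 0.4632175  -0.44245527  0.02700365] 0.02771069179141561 [ 218  343  145   40 1286]
```

View pics/unit.png

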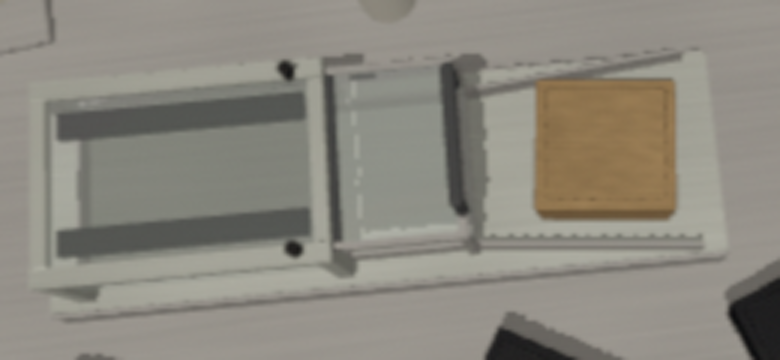

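View pics/hc.png

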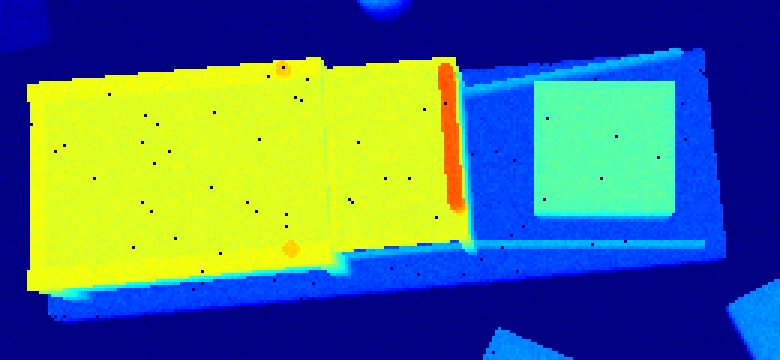

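```bash
python3 - <<'E'
from h import *
for n in("top","side"):
    d=dict(np.load(f"{n}0.npz")); w=world(d); z=w[...,2]
    reg=(w[...,0]>0.38)&(w[...,0]<0.68)&(w[...,1]>-0.25)&(w[...,1]<0.5)
    ii=np.argwhere(reg)
    m=reg&(z>0.135)&(z<0.165)
    k,l,s,_=cv2.connectedComponentsWithStats(m.astype(np.uint8)); i=1+np.argmax(s[1:,4]); mm=l==i
    r=cv2.minAreaRect((w[mm][:,:2]*1000).astype(np.float32)); print(n,"top sheets",r,"z",np.median(w[mm][:,2])); print(cv2.boxPoints(r).round())
    m=reg&(z>0.04)&(z<0.16)
    k,l,s,_=cv2.connectedComponentsWithStats(m.astype(np.uint8)); i=1+np.argmax(s[1:,4]); mm=l==i
    # deck footprint: all unit points
    r=cv2.minAreaRect((w[mm][:,:2]*1000).astype(np.float32)); print(n,"footprint",r); print(cv2.boxPoints(r).round())
    m=reg&(z>0.18)&(z<0.21)
    P=w[m]; r=cv2.minAreaRect((P[:,:2]*1000).astype(np.float32)); print(n,"handle",m.sum(),r,P.mean(0)); print(cv2.boxPoints(r).round())
    m=reg&(abs(z-0.05)<0.004); print("deck z",np.median(z[m]))
    print("counter z",np.median(z[(abs(w[...,0]-0.25)<.03)&(abs(w[...,1]+0.1)<.05)]))
E
```

```text
top top sheets ((557.4078979492188, 275.20196533203125), (346.5668640136719, 169.60595703125), 88.05672454833984) z 0.15243016735277126
[[467. 105.]
 [636.  99.]
 [648. 446.]
 [479. 451.]]
top footprint ((554.4110107421875, 181.59280395507812), (585.0686645507812, 191.70870971679688), 88.15349578857422)
[[ 449. -108.]
 [ 641. -114.]
 [ 660.  471.]
 [ 468.  477.]]
top handle 256 ((550.3224487304688, 106.80360412597656), (11.90438461303711, 113.68502044677734), 88.22875213623047) [0.54877802 0.10645829 0.19890079]
[[493. 103.]
 [607.  99.]
 [607. 111.]
 [494. 115.]]
deck z 0.04978524715518462
counter z -0.000126557194921606
side top sheets ((560.0340576171875, 271.5830993652344), (354.56048583984375, 169.2136993408203), 88.12220764160156) z 0.15184540299723648
[[470.  97.]
 [639.  92.]
 [650. 446.]
 [481. 452.]]
side footprint ((560.7330932617188, 177.32675170898438), (593.5039672851562, 198.16819763183594), 88.1097183227539)
[[ 452. -116.]
 [ 650. -123.]
 [ 670.  471.]
 [ 471.  477.]]
side handle 156 ((554.248779296875, 101.18043518066406), (20.482315063476562, 115.97345733642578), 86.35342407226562) [0.55336364 0.10170769 0.19604902]
[[496.  95.]
 [611.  87.]
 [613. 108.]
 [497. 115.]]
deck z 0.049458033312731575
counter z -0.00043502673202322484
```

```bash
cat >> h.py <<'E'
UY=np.deg2rad(88.15); UO=np.array([0.5565,0.218,0.0]); UR=R.from_euler("z",UY)
def u2w(p): return UR.apply(p)+UO
def w2u(p): return UR.inv().apply(np.array(p)-UO)
def cur():
    o=sensors.get_obs(); return np.array(o["ee_pos"]),R.from_euler("xyz",o["eef_rot"]),o
def tool(yaw,tilt=0): # tilt: lean of body about unit +y
    return R.from_rotvec(UR.apply([0,tilt,0]))*R.from_euler("xyz",[np.pi,0,yaw])
def rows(targets,p=None,r=None):
    """targets: list of (grasp point world, R); from current pose; one row each"""
    if p is None: p,r,_=cur()
    out=[]
    for g,rt in targets:
        pt=np.array(g)-rt.apply([0,0,.078])
        t=r.inv().apply(pt-p)*1000; v=(r.inv()*rt).as_rotvec()
        if np.linalg.norm(t)>62 or np.linalg.norm(v)>.187: print("!! too big",np.linalg.norm(t),np.linalg.norm(v))
        out.append("%.0f %.0f %.0f %.2f %.2f %.2f"%(*t,*v)); p,r=pt,rt
    print("; ".join(out).replace("-0.00","0").replace("0.00","0").replace("-0 ","0 "))
def line(g1,r1,n):
    p,r,_=cur(); g0=p+r.apply([0,0,.078]); dv=(r.inv()*r1).as_rotvec()
    return [(g0+(np.array(g1)-g0)*k/n, r*R.from_rotvec(dv*k/n)) for k in range(1,n+1)]
def stat():
    p,r,o=cur(); g=p+r.apply([0,0,.078])
    print("t",round(o["time_s"],2),"grasp w",g.round(4),"u",w2u(g).round(4),"rpy",np.array(o["eef_rot"]).round(3),"F",np.array(o["force"]).round(1),"w",round(o["grip_width"],4),"q",np.array(o["qpos"]).round(2))
E
python3 - <<'E'
from h import *
d=dict(np.load("top0.npz"))
cv2.imwrite("pics/push.png",cv2.resize(d["color"][130:300,350:480],None,fx=3.5,fy=3.5,interpolation=cv2.INTER_CUBIC))
stat()
g=u2w([-.112,0,.275]); print(g)
rows(line(g,tool(UY),12))
E
```

```text
t 0.1 grasp w [0.22   0.5038 0.2242] u [0.2748 0.3455 0.2242] rpy [-3.141e+00  1.000e-03  1.159e+00] F [-0.   0.1  0.8] w 0.0936 q [ 1.09  0.3   1.52  0.    1.32 -0.07]
[0.55288431 0.10605838 0.275     ]
-19 39 -4 0 0 -0.03; -20 38 -4 0 0 -0.03; -22 37 -4 0 0 -0.03; -23 37 -4 0 0 -0.03; -24 36 -4 0 0 -0.03; -25 35 -4 0 0 -0.03; -26 34 -4 0 0 -0.03; -27 34 -4 0 0 -0.03; -28 33 -4 0 0 -0.03; -29 32 -4 0 0 -0.03; -30 31 -4 0 0 -0.03; -31 30 -4 0 0 -0.03
```

View pics/push.png

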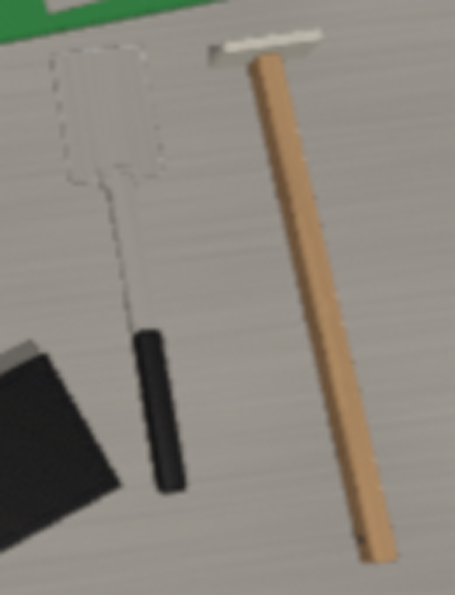

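Candidates in the top view:
- **Carton:** the brown one on the deck at (282,200). I reject the black boxes at (259,287) and (353,260), and the stacked cartons at (15,260).
- **Pusher:** the wooden stick with a white head at (441,215), head at (426,142). I reject the turner at (390,220) and the knife at (395,118).
- **Cover handle:** the dark bar at (232,197). The clear glass top at (143,210) is the tunnel.

The close crops confirm these: the wooden handle ends in a white T-head, and the turner lies nearer the unit. I'm starting the reach to the cover handle.

move_arm:
  rows: "0 0 -30 0 0 0; -19 39 -2 0 0 -0.03; -20 38 -2 0 0 -0.03; -22 37 -2 0 0 -0.03; -23 37 -2 0 0 -0.03; -24 36 -2 0 0 -0.03; -25 35 -2 0 0 -0.03; -26 34 -2 0 0 -0.03; -27 34 -2 0 0 -0.03; -28 33 -2 0 0 -0.03; -29 32 -2 0 0 -0.03; -30 31 -2 0 0 -0.03; -31 30 -2 0 0 -0.03"
  grip: 0
  newtons: 25

```text
time_s: 1.72
ee_pos: [0.5615, 0.0955, 0.3547]
eef_rot: [-3.136, 0.006, 1.535]
force: [0.2, 1.0, -0.5]
grip_width: 0.0468
```

```bash
python3 - <<'E'
from h import *
stat()
d=cam("top"); cv2.imwrite("pics/t1.png",d["color"])
rows(line(u2w([-.112,0,.275]),tool(UY),3))
d=cam("side"); cv2.imwrite("pics/s1.png",cv2.resize(d["color"][100:280,180:380],None,fx=3,fy=3))
E
```

```text
t 1.73 grasp w [0.561  0.0951 0.2767] u [-0.1227 -0.0085  0.2767] rpy [-3.136  0.006  1.535] F [ 0.2  1.  -0.5] w 0.0468 q [ 0.11  0.31  1.38 -0.    1.45 -1.43]
5 -4 0 0 0 0; 5 -4 0 0 0 0; 5 -4 0 0 0 0
```

View pics/t1.png

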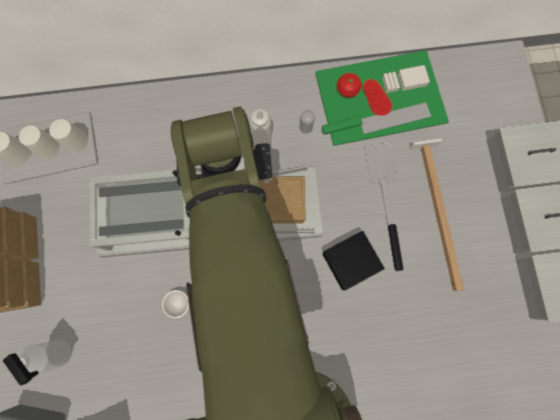

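View pics/s1.png

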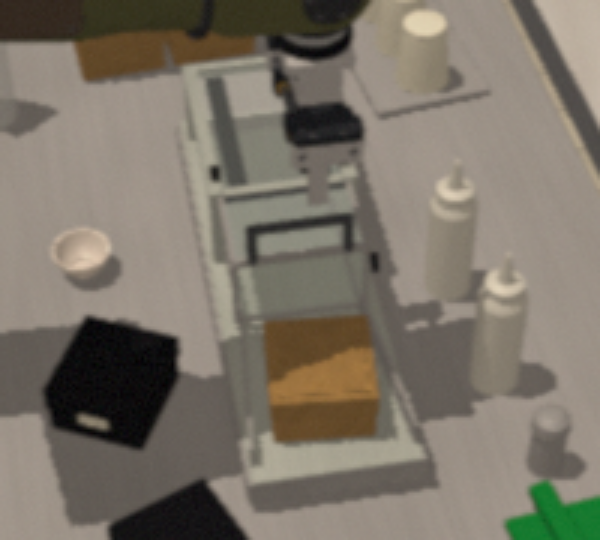

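move_arm:
  rows: "11 -8 20 0 0 0; 0 0 20 0 0 0; 0 0 5 0 0 0"

```text
time_s: 2.2
ee_pos: [0.5538, 0.1055, 0.3074]
eef_rot: [-3.134, 0.006, 1.53]
force: [0.5, -0.0, 0.4]
grip_width: 0.0473
```

```bash
python3 - <<'E'
from h import *
stat()
rows(line(u2w([-.112,0,.194]),tool(UY),3))
d=cam("side"); cv2.imwrite("pics/s2.png",cv2.resize(d["color"][120:240,230:350],None,fx=5,fy=5,interpolation=cv2.INTER_CUBIC))
w=world(d); z=w[...,2]; m=(z>.22)&(z<.245)&(w[...,1]<.25)&(w[...,1]>0)&(w[...,0]<.62)&(w[...,0]>.48)
print(m.sum(), np.nanmin(w[m],0),np.nanmax(w[m],0),np.nanmean(w[m],0))
q=proj(d,[cur()[0]+cur()[1].apply([0,0,.097])]);print("tip px",q,(q-[230,120])*5)
E
```

```text
t 2.2 grasp w [0.5533 0.1051 0.2294] u [-0.113  -0.0004  0.2294] rpy [-3.134  0.006  1.53 ] F [ 0.5 -0.   0.4] w 0.0473 q [ 0.12  0.33  1.47 -0.    1.35 -1.4 ]
0 0 12 0 0 0; 0 0 12 0 0 0; 0 0 12 0 0 0
42 [0.54408291 0.06477974 0.2200615 ] [0.56291205 0.07364758 0.24488328] [0.5538756  0.06899126 0.23224625]
tip px [[279.49461461 170.61868874]] [[247.47307303 253.09344371]]
```

View pics/s2.png

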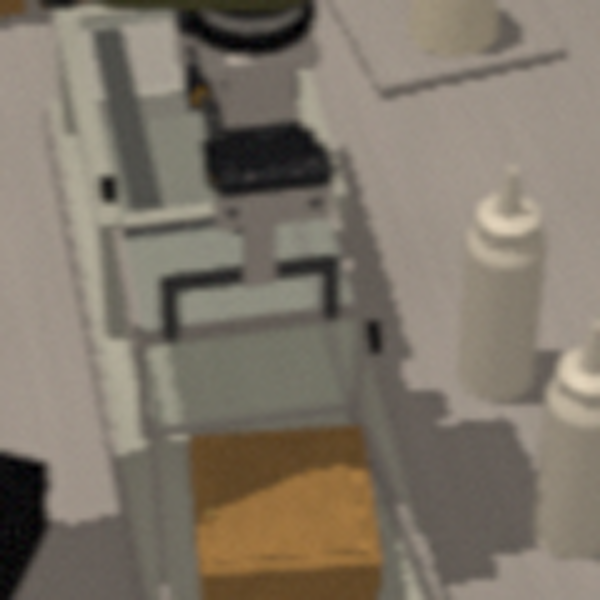

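move_arm:
  rows: "0 0 14 0 0 0; 0 0 14 0 0 0; 0 0 9 0 0 0"

```text
time_s: 2.62
ee_pos: [0.5538, 0.1057, 0.2695]
eef_rot: [-3.137, 0.005, 1.531]
force: [-0.3, -0.1, -0.4]
grip_width: 0.0469
```

```bash
python3 - <<'E'
from h import *
stat()
d=cam("side"); cv2.imwrite("pics/s3.png",cv2.resize(d["color"][120:240,230:350],None,fx=5,fy=5,interpolation=cv2.INTER_CUBIC))
E
```

```text
t 2.62 grasp w [0.5534 0.1053 0.1915] u [-0.1128 -0.0005  0.1915] rpy [-3.137  0.005  1.531] F [-0.3 -0.1 -0.4] w 0.0469 q [ 0.12  0.36  1.52 -0.    1.27 -1.4 ]
```

View pics/s3.png

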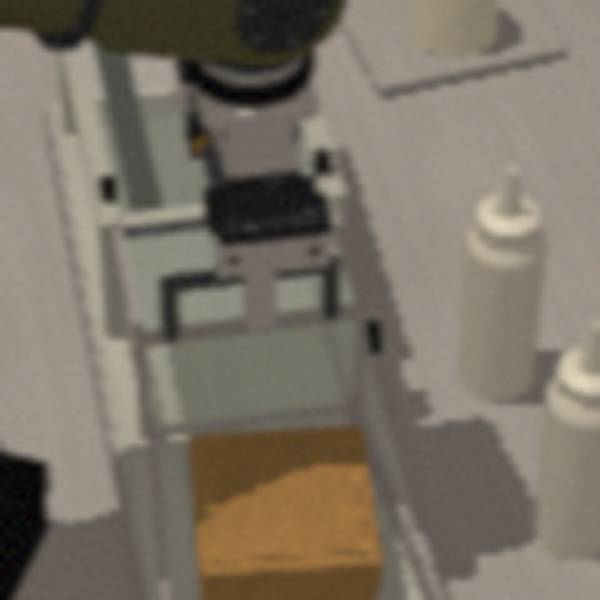

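The finger covers the bar near its middle, at (262,300) in the crop, so I'm closing.

move_arm:
  rows: "0 0 0 0 0 0; 0 0 0 0 0 0; 0 0 0 0 0 0; 0 0 0 0 0 0"
  grip: -1
  newtons: 25

```text
time_s: 3.18
ee_pos: [0.5538, 0.1065, 0.2692]
eef_rot: [-3.137, 0.003, 1.531]
force: [0.9, 3.7, -3.4]
grip_width: 0.011
```

```bash
cat > arc.py <<'E'
from h import *
import sys
def arc(th0,th1,n,t0,t1,r=None,dz=0):
    out=[]
    for k in range(1,n+1):
        th=th0+(th1-th0)*k/n; a=np.arctan2(45,-100)-th
        out.append((u2w([-.012+.1097*np.cos(a),0,.150+.1097*np.sin(a)]),tool(UY,t0+(t1-t0)*k/n)))
    return out
def th():
    p,r,_=cur(); g=w2u(p+r.apply([0,0,.078]))-[-.012,0,.15]; print("theta",np.arctan2(45,-100)-np.arctan2(g[2],g[0]),"rad",np.hypot(g[0],g[2]))
if __name__=="__main__":
    stat(); th()
    rows(arc(*[float(x) if i!=2 else int(x) for i,x in enumerate(sys.argv[1:])]))
E
python3 arc.py 0 0.9 9 0 0.1
```

```text
t 3.17 grasp w [0.5534 0.1062 0.1912] u [-0.1118 -0.0005  0.1912] rpy [-3.137e+00  3.000e-03  1.531e+00] F [ 0.9  3.7 -3.4] w 0.011 q [ 0.13  0.36  1.52 -0.    1.27 -1.4 ]
theta -0.03181387611149544 rad 0.10797738649374693
5 -1 -14 -0.01 -0.01 -0.01; 7 0 -9 0 -0.01 0; 8 0 -9 0 -0.01 0; 8 0 -8 0 -0.01 0; 9 0 -7 0 -0.01 0; 10 0 -7 0 -0.01 0; 10 0 -6 0 -0.01 0; 11 0 -5 0 -0.01 0; 11 0 -4 0 -0.01 0
```

move_arm:
  rows: "4 0 -10 0 0 0; 7 0 -9 0 -0.01 0; 8 0 -9 0 -0.01 0; 8 0 -8 0 -0.01 0; 9 0 -7 0 -0.01 0"

```text
time_s: 3.8
ee_pos: [0.5552, 0.1421, 0.3122]
eef_rot: [-3.134, 0.051, 1.529]
force: [-3.2, -7.2, 2.1]
grip_width: 0.0111
```

```bash
python3 arc.py 0.5 1.2 7 0.04 0.2
```

```text
t 3.8 grasp w [0.5545 0.1381 0.2343] u [-0.0799 -0.0006  0.2343] rpy [-3.134  0.051  1.529] F [-3.2 -7.2  2.1] w 0.0111 q [ 0.2   0.35  1.43 -0.05  1.38 -1.32]
theta 0.4698853673658516 rad 0.10827899993327986
11 -1 -10 -0.01 -0.01 -0.01; 11 0 -6 0 -0.02 0; 11 0 -5 0 -0.02 0; 12 0 -4 0 -0.02 0; 12 0 -4 0 -0.02 0; 12 0 -3 0 -0.02 0; 13 0 -2 0 -0.02 0
```

move_arm:
  rows: "9 0 -7 0 -0.02 0; 11 0 -6 0 -0.02 0; 11 0 -5 0 -0.02 0; 11 0 -5 0 -0.02 0; 12 0 -4 0 -0.02 0; 12 0 -3 0 -0.02 0"

```text
time_s: 4.55
ee_pos: [0.5577, 0.2137, 0.3374]
eef_rot: [-3.132, 0.182, 1.529]
force: [-2.8, -3.1, -1.9]
grip_width: 0.0113
```

```bash
python3 arc.py 1.15 1.95 8 0.2 0.6
```

```text
t 4.55 grasp w [0.5564 0.1996 0.2607] u [-0.0184 -0.0005  0.2607] rpy [-3.132  0.182  1.529] F [-2.8 -3.1 -1.9] w 0.0113 q [ 0.35  0.42  1.29 -0.16  1.52 -1.16]
theta 1.0904198580846916 rad 0.11084093514995977
23 -2 -1 -0.01 -0.07 -0.01; 15 0 -1 0 -0.05 0; 15 0 0 0 -0.05 0; 15 0 0 0 -0.05 0; 15 0 1 0 -0.05 0; 15 0 1 0 -0.05 0; 15 0 2 0 -0.05 0; 15 0 2 0 -0.05 0
```

move_arm:
  rows: "15 0 -1 0 -0.05 0; 15 0 -1 0 -0.05 0; 15 0 0 0 -0.05 0; 15 0 0 0 -0.05 0; 15 0 1 0 -0.05 0; 15 0 1 0 -0.05 0"

```text
time_s: 5.3
ee_pos: [0.5607, 0.3048, 0.3128]
eef_rot: [-3.138, 0.495, 1.529]
force: [-0.7, -6.6, -5.9]
grip_width: 0.0112
```

```bash
python3 arc.py 1.65 2.05 4 0.45 0.6; python3 - <<'E'
from h import *
d=cam("side"); cv2.imwrite("pics/s4.png",cv2.resize(d["color"][60:240,180:350],None,fx=3.3,fy=3.3,interpolation=cv2.INTER_CUBIC))
E
```

```text
t 5.3 grasp w [0.5588 0.2678 0.2442] u [ 0.0498 -0.0007  0.2442] rpy [-3.138  0.495  1.529] F [-0.7 -6.6 -5.9] w 0.0112 q [ 0.55  0.62  1.09 -0.41  1.72 -0.98]
theta 1.7290320458675372 rad 0.11266562466566389
1 -1 3 -0.01 0.01 -0.01; 14 0 2 0 -0.04 0; 14 0 3 0 -0.04 0; 13 0 3 0 -0.04 0
```

View pics/s4.png

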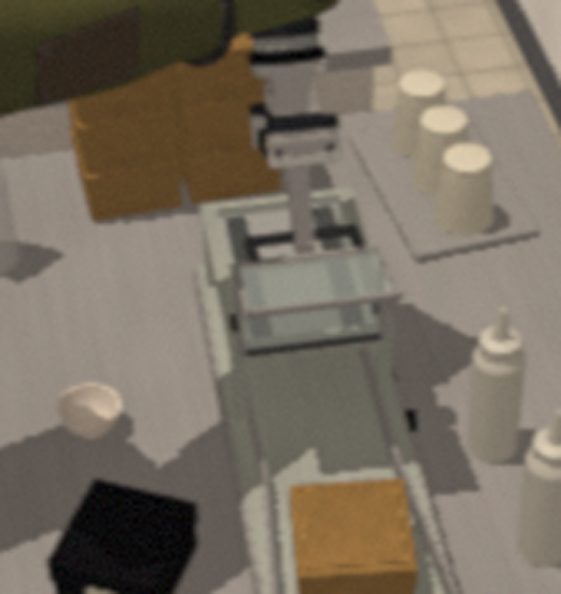

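move_arm:
  rows: "12 0 4 0 -0.04 0; 13 0 4 0 -0.04 0; 13 0 4 0 -0.04 0; 13 0 4 0 -0.03 0; 10 0 4 0 0 0"

```text
time_s: 5.98
ee_pos: [0.5619, 0.3524, 0.2631]
eef_rot: [3.137, 0.649, 1.529]
force: [0.6, -1.0, -0.1]
grip_width: 0.011
```

```bash
python3 arc.py 2.2 2.3 1 0.6 0.6
```

```text
t 5.97 grasp w [0.5603 0.3053 0.2009] u [ 0.0873 -0.001   0.2009] rpy [3.137 0.649 1.529] F [ 0.6 -1.  -0.1] w 0.011 q [ 0.63  0.77  0.99 -0.51  1.79 -0.91]
theta 2.245307500641432 rad 0.11162189148753122
1 -1 5 0 0.05 -0.01
```

Theta is about 2.25, past balance, so I'll release and withdraw along the tool axis.

move_arm:
  rows: "0 0 0 0 0 0; 0 0 0 0 0 0; 0 0 -15 0 0 0; 0 0 -25 0 0 0; 0 0 -35 0 0 0; 0 0 -40 0 0 0; 0 0 -40 0 0 0"
  grip: 0

```text
time_s: 6.85
ee_pos: [0.5663, 0.4442, 0.3902]
eef_rot: [3.14, 0.647, 1.525]
force: [0.3, -0.2, 0.6]
grip_width: 0.0468
```

```bash
python3 - <<'E'
from h import *
stat()
d=cam("side"); cv2.imwrite("pics/s5.png",cv2.resize(d["color"][60:280,170:370],None,fx=2.7,fy=2.7,interpolation=cv2.INTER_CUBIC))
E
```

```text
t 6.85 grasp w [0.5643 0.3972 0.3279] u [ 0.1794 -0.002   0.3279] rpy [3.14  0.647 1.525] F [ 0.3 -0.2  0.6] w 0.0468 q [ 0.72  0.95  0.39 -0.57  2.2  -1.05]
```

View pics/s5.png

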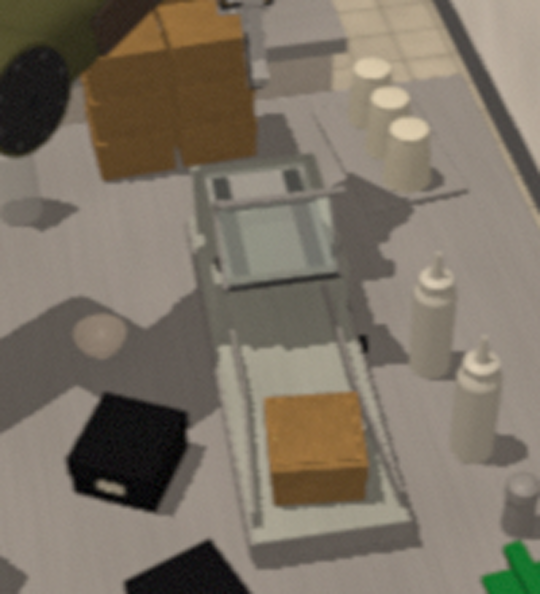

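```bash
python3 - <<'E'
from h import *
for n in("top","side"):
    d=dict(np.load(f"{n}0.npz")); w=world(d); z=w[...,2]
    hsv=cv2.cvtColor(d["color"],cv2.COLOR_BGR2HSV)
    m=(z<0.04)&(z>0.025)&(hsv[...,0]>5)&(hsv[...,0]<25)&(hsv[...,1]>80)&(w[...,1]<-0.35)
    P=w[m]; v=cv2.fitLine((P[:,:2]*1000).astype(np.float32),cv2.DIST_L2,0,.01,.01).ravel(); print(n,m.sum(),np.degrees(np.arctan2(v[1],v[0])),v[2:],(P.min(0)+P.max(0))/2)
r=tool(UY*0+0.9)
a=line([.42,.25,.37],r,6); rows(a)
b=a[-1]
n=14;g0,r0=b
r1=tool(-np.pi/2+.02);dv=(r0.inv()*r1).as_rotvec();print(dv)
E
```

```text
top 1080 0.9579426 [ 457.32556 -435.44583] [ 0.46520839 -0.43556957  0.03068148]
side 955 1.1467203 [ 463.92862 -440.85733] [ 0.55292128 -0.40377907  0.03152811]
-33 -21 11 0.03 0.10 0.10; -36 -18 9 0.03 0.10 0.10; -38 -14 7 0.03 0.10 0.10; -40 -11 4 0.03 0.10 0.10; -42 -8 1 0.03 0.10 0.10; -43 -4 -2 0.03 0.10 0.10
[-2.71617517e-17 -2.77602881e-16  2.45079633e+00]
```

move_arm:
  rows: "-33 -21 8 0.03 0.1 0.1; -36 -18 6 0.03 0.1 0.1; -38 -14 5 0.03 0.1 0.1; -40 -11 3 0.03 0.1 0.1; -42 -8 1 0.03 0.1 0.1; -43 -4 -2 0.03 0.1 0.1"
  grip: 0.1

```text
time_s: 7.65
ee_pos: [0.417, 0.2508, 0.4502]
eef_rot: [3.12, -0.004, 0.892]
force: [1.1, -0.3, 0.8]
grip_width: 0.0516
```

```bash
python3 - <<'E'
from h import *
stat()
r1=tool(-np.pi/2+.018)
rows(line([.466,-.437,.16],r1,18))
E
```

```text
t 7.65 grasp w [0.4186 0.2499 0.3722] u [0.0275 0.1389 0.3722] rpy [ 3.12  -0.004  0.892] F [ 1.1 -0.3  0.8] w 0.0516 q [ 0.47  0.08  1.44 -0.02  1.6  -0.42]
-28 26 12 0 0 0.14; -24 29 12 0 0 0.14; -20 32 12 0 0 0.14; -15 35 12 0 0 0.14; -11 37 12 0 0 0.14; -5 38 12 0 0 0.14; 0 38 12 0 0 0.14; 5 38 12 0 0 0.14; 10 37 12 0 0 0.14; 15 35 12 0 0 0.14; 20 33 12 0 0 0.14; 24 30 12 0 0 0.14; 28 26 12 0 0 0.14; 31 22 12 0 0 0.14; 34 18 12 0 0 0.14; 36 13 12 0 0 0.14; 37 8 12 0 0 0.14; 38 3 12 0 0 0.14
```

move_arm:
  rows: "-28 26 12 0 0 0.14; -24 29 12 0 0 0.14; -20 32 12 0 0 0.14; -15 35 12 0 0 0.14; -11 37 12 0 0 0.14; -5 38 12 0 0 0.14; 0 38 12 0 0 0.14; 5 38 12 0 0 0.14; 10 37 12 0 0 0.14; 15 35 12 0 0 0.14; 20 33 12 0 0 0.14; 24 30 12 0 0 0.14; 28 26 12 0 0 0.14; 31 22 12 0 0 0.14; 34 18 12 0 0 0.14; 36 13 12 0 0 0.14; 37 8 12 0 0 0.14; 38 3 12 0 0 0.14"

```text
time_s: 9.9
ee_pos: [0.4063, -0.4638, 0.2417]
eef_rot: [-3.091, -0.002, -1.73]
force: [0.2, 1.3, 0.4]
grip_width: 0.0515
```

```bash
python3 - <<'E'
from h import *
stat()
r1=tool(-np.pi/2+.018)
rows(line([.466,-.437,.08],r1,4))
E
```

```text
t 9.9 grasp w [ 0.4102 -0.4646  0.1638] u [-0.6869  0.1242  0.1638] rpy [-3.091e+00 -2.000e-03 -1.730e+00] F [0.2 1.3 0.4] w 0.0515 q [-0.92  0.48  1.41  0.04  1.21  0.8 ]
-9 -13 22 -0.01 0 -0.04; -8 -13 21 -0.01 0 -0.04; -8 -14 21 -0.01 0 -0.04; -7 -14 21 -0.01 0 -0.04
```

move_arm:
  rows: "-9 -13 15 -0.01 0 -0.04; -8 -13 15 -0.01 0 -0.04; -8 -14 15 -0.01 0 -0.04; -7 -14 15 -0.01 0 -0.04"

```text
time_s: 10.4
ee_pos: [0.4669, -0.4371, 0.1814]
eef_rot: [-3.132, -0.009, -1.564]
force: [0.1, -0.3, 0.1]
grip_width: 0.0521
```

```bash
python3 - <<'E'
from h import *
stat()
r1=tool(-np.pi/2+.018)
rows(line([.466,-.437,.065],r1,3))
d=cam("side"); cv2.imwrite("pics/s6.png",cv2.resize(d["color"][270:420,190:390],None,fx=3.5,fy=3.5,interpolation=cv2.INTER_CUBIC))
E
```

```text
t 10.4 grasp w [ 0.4677 -0.4378  0.1034] u [-0.6583  0.0676  0.1034] rpy [-3.132 -0.009 -1.564] F [ 0.1 -0.3  0.1] w 0.0521 q [-0.81  0.61  1.37  0.    1.15  0.75]
0 0 13 0 0 0; 0 0 13 0 0 0; 0 0 13 0 0 0
```

View pics/s6.png

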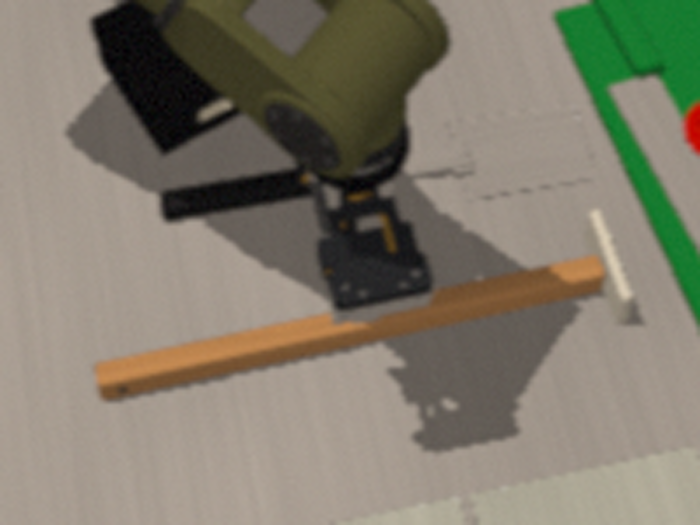

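move_arm:
  rows: "0 0 20 0 0 0; 0 0 20 0 0 0; 0 0 20 0 0 0; 0 0 14 0 0 0; 0 0 3 0 0 0"

```text
time_s: 11.08
ee_pos: [0.4702, -0.4348, 0.0979]
eef_rot: [-3.134, -0.006, -1.557]
force: [-0.5, -0.2, 0.4]
grip_width: 0.052
```

```bash
python3 - <<'E'
from h import *
stat()
d=cam("side"); cv2.imwrite("pics/s7.png",cv2.resize(d["color"][270:420,190:390],None,fx=3.5,fy=3.5,interpolation=cv2.INTER_CUBIC))
E
```

```text
t 11.07 grasp w [ 0.4707 -0.4353  0.0199] u [-0.6558  0.0646  0.0199] rpy [-3.134 -0.006 -1.557] F [-0.5 -0.2  0.4] w 0.052 q [-0.8   0.72  1.41  0.    1.01  0.75]
```

View pics/s7.png

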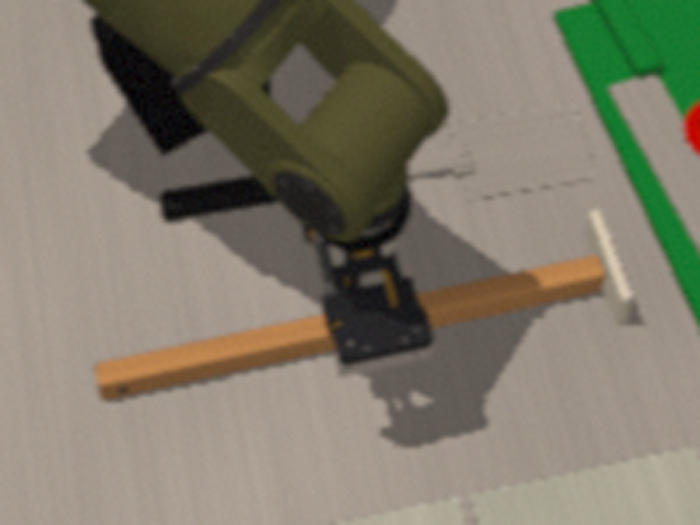

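move_arm:
  rows: "0 0 -4 0 0 0; 0 0 0 0 0 0; 0 0 0 0 0 0; 0 0 0 0 0 0; 0 0 0 0 0 0; 0 0 0 0 0 0"
  grip: -1
  newtons: 45

```text
time_s: 11.88
ee_pos: [0.4706, -0.4356, 0.1045]
eef_rot: [-3.132, -0.009, -1.557]
force: [-0.3, -0.2, 0.3]
grip_width: 0.0194
```

```bash
python3 - <<'E'
from h import *
stat()
E
```

```text
t 11.88 grasp w [ 0.4714 -0.4363  0.0266] u [-0.6567  0.064   0.0266] rpy [-3.132 -0.009 -1.557] F [-0.3 -0.2  0.3] w 0.0194 q [-0.8   0.71  1.41  0.    1.02  0.75]
```

move_arm:
  rows: "0 0 -12 0 0 0; 0 0 -25 0 0 0; 0 0 -35 0 0 0; 0 0 -40 0 0 0; 0 0 -40 0 0 0; 0 0 -40 0 0 0; 0 0 -30 0 0 0"

```text
time_s: 12.75
ee_pos: [0.4675, -0.4326, 0.3354]
eef_rot: [-3.135, -0.007, -1.557]
force: [0.5, 0.2, -1.4]
grip_width: 0.0196
```

```bash
python3 - <<'E'
from h import *
stat()
d=cam("side"); cv2.imwrite("pics/s8.png",d["color"])
# rotate +88deg and translate
g=u2w([-.525,0.0,.28]);print(g)
r1=tool(UY-np.pi/2)
rows(line(g,r1,14))
E
```

```text
t 12.75 grasp w [ 0.4681 -0.4331  0.2574] u [-0.6536  0.0674  0.2574] rpy [-3.135 -0.007 -1.557] F [ 0.5  0.2 -1.4] w 0.0196 q [-0.8   0.47  1.21  0.    1.45  0.75]
[ 0.53955143 -0.30672635  0.28      ]
-9 -5 -1 0 0 -0.11; -8 -6 -1 0 0 -0.11; -8 -7 -1 0 0 -0.11; -7 -8 -1 0 0 -0.11; -6 -9 -1 0 0 -0.11; -5 -9 -1 0 0 -0.11; -4 -10 -1 0 0 -0.11; -3 -10 -1 0 0 -0.11; -2 -10 -1 0 0 -0.11; -1 -10 -1 0 0 -0.11; 1 -10 -1 0 0 -0.11; 2 -10 -1 0 0 -0.11; 3 -10 -1 0 0 -0.11; 4 -10 -1 0 0 -0.11
```

View pics/s8.png

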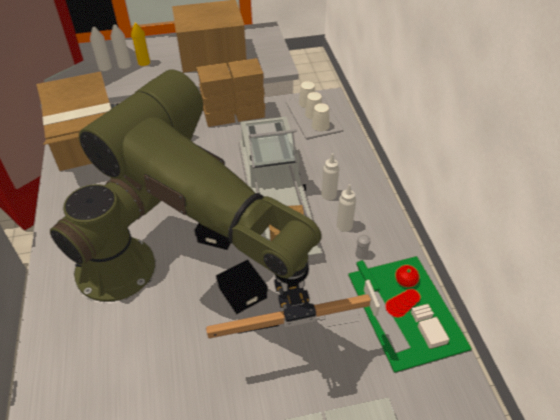

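move_arm:
  rows: "-9 -5 -2 0 0 -0.11; -8 -6 -2 0 0 -0.11; -8 -7 -2 0 0 -0.11; -7 -8 -2 0 0 -0.11; -6 -9 -2 0 0 -0.11; -5 -9 -2 0 0 -0.11; -4 -10 -2 0 0 -0.11; -3 -10 -2 0 0 -0.11; -2 -10 -2 0 0 -0.11; -1 -10 -2 0 0 -0.11; 1 -10 -2 0 0 -0.11; 2 -10 -2 0 0 -0.11; 3 -10 -2 0 0 -0.11; 4 -10 -2 0 0 -0.11"

```text
time_s: 14.55
ee_pos: [0.5351, -0.2985, 0.3709]
eef_rot: [3.129, -0.011, 0.033]
force: [0.0, 0.0, -1.4]
grip_width: 0.0199
```

```bash
python3 - <<'E'
from h import *
stat()
g=u2w([-.53,0.0,.20])
r1=tool(UY-np.pi/2)
rows(line(g,r1,5))
E
```

```text
t 14.55 grasp w [ 0.5359 -0.2994  0.2929] u [-0.5178  0.0038  0.2929] rpy [ 3.129 -0.011  0.033] F [ 0.   0.  -1.4] w 0.0199 q [-0.57  0.4   1.23 -0.    1.49 -0.6 ]
1 2 19 0 0 0.01; 1 2 19 0 0 0.01; 1 3 19 0 0 0.01; 1 3 19 0 0 0.01; 1 3 19 0 0 0.01
```

move_arm:
  rows: "1 2 19 0 0 0.015; 1 2 19 0 0 0.015; 1 3 19 0 0 0.015; 1 3 19 0 0 0.01; 1 3 19 0 0 0.01; 0 0 0 0 0 0"

```text
time_s: 15.3
ee_pos: [0.5412, -0.3119, 0.2736]
eef_rot: [3.129, -0.013, -0.031]
force: [-0.1, 0.4, -1.3]
grip_width: 0.0197
```

```bash
python3 - <<'E'
from h import *
stat()
for n in("top","side"):
    d=cam(n); np.savez(f"{n}1.npz",**{k:np.array(v) for k,v in d.items()}); cv2.imwrite(f"pics/{n}9.png",d["color"])
    w=world(d); z=w[...,2]; u=UR.inv().apply(np.nan_to_num(w.reshape(-1,3))-UO).reshape(w.shape)
    hsv=cv2.cvtColor(d["color"],cv2.COLOR_BGR2HSV)
    m=(z>.15)&(z<.22)&(u[...,0]<-.22)&(u[...,0]>-.42)&(abs(u[...,1])<.08)
    P=u[m]; print(n,m.sum(),P.min(0),P.max(0)) 
    hd=P[P[:,0]>P[:,0].max()-.012]; print("head",np.percentile(hd,[3,50,97],axis=0).round(4).tolist())
    m2=m&(hsv[...,1]>80)&(z>.19); Q=u[m2]; 
    if len(Q)>20:
        v=cv2.fitLine((Q[:,:2]*1000).astype(np.float32),cv2.DIST_L2,0,.01,.01).ravel(); print("handle line",v,np.polyfit(Q[:,0],Q[:,2],1),Q[:,2].mean(),Q[:,0].min(),Q[:,0].max())
r=tool(UY-np.pi/2)
rows(line(u2w([-.53,0.0,.20]),r,2))
E
```

```text
t 15.3 grasp w [ 0.5422 -0.3129  0.1956] u [-0.5311 -0.0029  0.1956] rpy [ 3.129 -0.013 -0.031] F [-0.1  0.4 -1.3] w 0.0197 q [-0.58  0.48  1.34 -0.    1.3  -0.55]
top 584 [-0.41987344 -0.04075755  0.16694109] [-0.32398806  0.0395198   0.21374511]
head [[-0.3337, -0.0369, 0.1726], [-0.3273, 0.003, 0.2067], [-0.3243, 0.0384, 0.2109]]
handle line [ 9.9999887e-01 -1.5081590e-03 -3.7924567e+02 -5.6059659e-02] [-0.02525748  0.18565072] 0.19522951052382517 -0.41976890831442937 -0.33800856107235816Traceback (most recent call last):
  File "<stdin>", line 8, in <module>
    return umr_minimum(a, axis, None, out, keepdims, initial, where)
ValueError: zero-size array to reduction operation minimum which has no identity
```

View pics/top9.png

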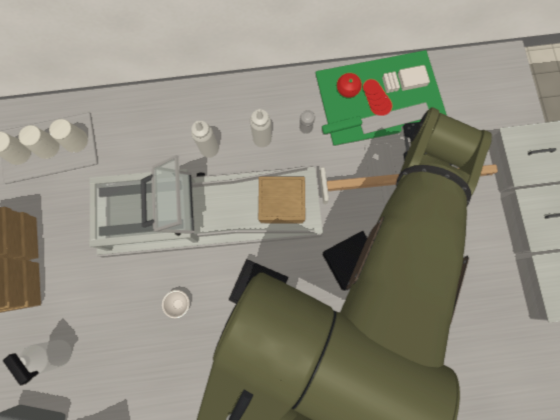

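View pics/side9.png

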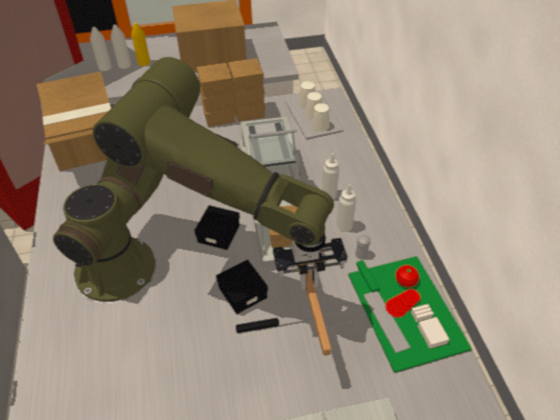

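move_arm:
  rows: "0 0 20 0.01 0 0; 0 0 25 0.01 0 0; 0 0 25 0 0 0; 0 0 20 0 0 0; 0 0 10 0 0 0; 0 0 0 0 0 0"

```text
time_s: 16.15
ee_pos: [0.5433, -0.3117, 0.1707]
eef_rot: [-3.134, -0.017, -0.03]
force: [-0.2, 0.5, -1.0]
grip_width: 0.0197
```

```bash
cat > pk.py <<'E'
from h import *
import sys
def look(tag):
    stat()
    d=cam("top"); cv2.imwrite(f"pics/{tag}.png",cv2.resize(d["color"][140:270,80:420],None,fx=2.3,fy=2.3,interpolation=cv2.INTER_CUBIC))
    w=world(d); z=w[...,2]; u=UR.inv().apply(np.nan_to_num(w.reshape(-1,3))-UO).reshape(w.shape)
    hsv=cv2.cvtColor(d["color"],cv2.COLOR_BGR2HSV)
    br=(hsv[...,0]>5)&(hsv[...,0]<25)&(hsv[...,1]>70)
    m=br&(abs(z-.118)<.008)&(abs(u[...,1])<.09)&(u[...,0]<.05); P=u[m]
    if len(P)>100: print("carton n",len(P),cv2.minAreaRect((P[:,:2]*1000).astype(np.float32)),"z fit",np.polyfit(P[:,0],P[:,2],1)[0])
    g=w2u(cur()[0]+cur()[1].apply([0,0,.078]))
    m=br&(z>.045)&(z<.1)&(abs(u[...,1])<.02)&(u[...,0]<g[0]+.2)&(u[...,0]>g[0]+.04); Q=u[m]
    if len(Q)>20: print("handle z fit (top)",np.polyfit(Q[:,0]-g[0],Q[:,2],1),"y",np.polyfit(Q[:,0]-g[0],Q[:,1],1))
    m=(hsv[...,1]<60)&(z>.085)&(z<.115)&(abs(u[...,1])<.05)&(abs(u[...,0]-g[0]-.2)<.02); H=u[m]
    if len(H)>5: print("head",len(H),np.percentile(H,[3,50,97],axis=0).round(4).tolist())
if __name__=="__main__": look(sys.argv[1])
E
python3 pk.py p1
```

```text
t 16.15 grasp w [ 0.5446 -0.3112  0.0927] u [-0.5293 -0.0052  0.0927] rpy [-3.134 -0.017 -0.03 ] F [-0.2  0.5 -1. ] w 0.0197 q [-0.58  0.59  1.42  0.02  1.12 -0.56]
carton n 2016 ((-231.1856689453125, 2.9419708251953125), (112.1903305053711, 114.01332092285156), 83.85600280761719) z fit 0.0024194712929360034
handle z fit (top) [0.00152305 0.09320715] y [-0.00188311 -0.00099189]
head 159 [[-0.3333, -0.0386, 0.0883], [-0.3261, 0.0001, 0.1083], [-0.3224, 0.0367, 0.1128]]
```

View pics/p1.png

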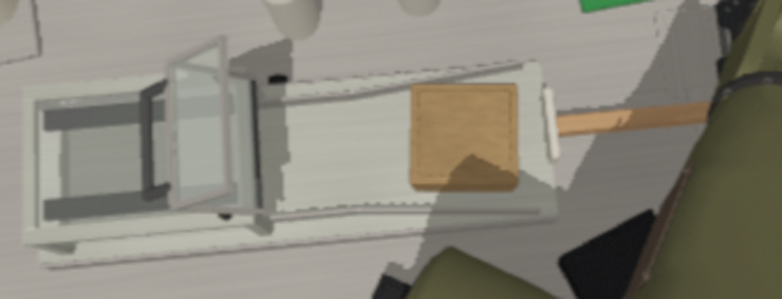

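move_arm:
  rows: "0 0 4 0 0 0; 0 0 3 0 0 0; 0 -8 0 0 0 0; 0 -10 0 0 0 0; 0 -10 0 0 0 0; 0 -12 0 0 0 0; 0 -12 0 0 0 0; 0 -12 0 0 0 0"

```text
time_s: 17.2
ee_pos: [0.5461, -0.244, 0.1666]
eef_rot: [-3.137, -0.022, -0.03]
force: [0.3, -1.7, -2.5]
grip_width: 0.0196
```

```bash
python3 pk.py p2; python3 -c "
from h import *
rows(line(u2w([-.36,0.0,.084]),tool(UY-np.pi/2),10))"
```

```text
t 17.2 grasp w [ 0.5478 -0.2436  0.0886] u [-0.4617 -0.0062  0.0886] rpy [-3.137 -0.022 -0.03 ] F [ 0.3 -1.7 -2.5] w 0.0196 q [-0.49  0.54  1.52  0.02  1.07 -0.46]
carton n 2023 ((-197.31893920898438, 7.620868682861328), (112.28572082519531, 115.90420532226562), 89.72045135498047) z fit 0.0031029283190405015
handle z fit (top) [0.00646835 0.08836917] y [-0.00304614 -0.00198383]
head 112 [[-0.2659, -0.0387, 0.0914], [-0.2605, -0.0016, 0.1042], [-0.2564, 0.0351, 0.108]]
0 -10 0 0 0 0; 0 -10 0 0 0 0; 0 -10 0 0 0 0; 0 -10 0 0 0 0; 0 -10 0 0 0 0; 0 -10 0 0 0 0; 0 -10 0 0 0 0; 0 -10 0 0 0 0; 0 -10 0 0 0 0; 0 -10 0 0 0 0
```

View pics/p2.png

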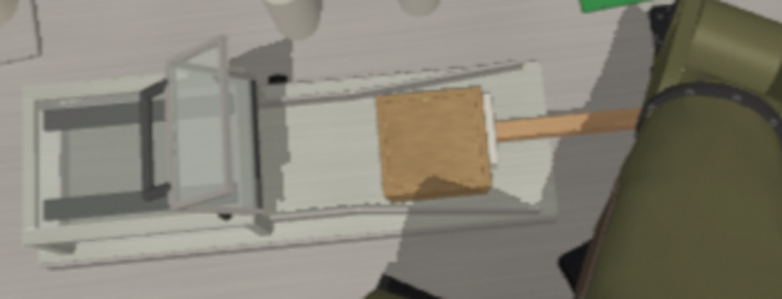

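move_arm:
  rows: "-1 -12 1 0 -0.005 0; -1 -12 1 0 -0.005 0; -1 -12 0 0 -0.005 0; -1 -12 0 0 0 0; 0 -12 0 0 0 0; 0 -12 0 0 0 0; 0 -12 0 0 0 0; 0 -12 0 0 0 0"

```text
time_s: 18.25
ee_pos: [0.5452, -0.1404, 0.1653]
eef_rot: [-3.137, -0.007, -0.03]
force: [1.7, -2.4, -1.3]
grip_width: 0.0198
```

```bash
python3 pk.py p3; python3 -c "
from h import *
rows(line(u2w([-.26,0.0,.084]),tool(UY-np.pi/2),10))"
```

```text
t 18.25 grasp w [ 0.5457 -0.1401  0.0873] u [-0.3583 -0.0007  0.0873] rpy [-3.137 -0.007 -0.03 ] F [ 1.7 -2.4 -1.3] w 0.0198 q [-0.32  0.48  1.62  0.01  1.04 -0.29]
carton n 2066 ((-93.38690185546875, 10.63852310180664), (116.86454010009766, 112.65447235107422), 0.30108925700187683) z fit 0.002589505385194443
handle z fit (top) [0.00485762 0.08691496] y [0.0046454 0.0011281]
head 126 [[-0.1617, -0.0368, 0.0883], [-0.1574, 0.0022, 0.1031], [-0.1526, 0.0393, 0.1079]]
0 -10 0 0 0 0; 0 -10 0 0 0 0; 0 -10 0 0 0 0; 0 -10 0 0 0 0; 0 -10 0 0 0 0; 0 -10 0 0 0 0; 0 -10 0 0 0 0; 0 -10 0 0 0 0; 0 -10 0 0 0 0; 0 -10 0 0 0 0
```

View pics/p3.png

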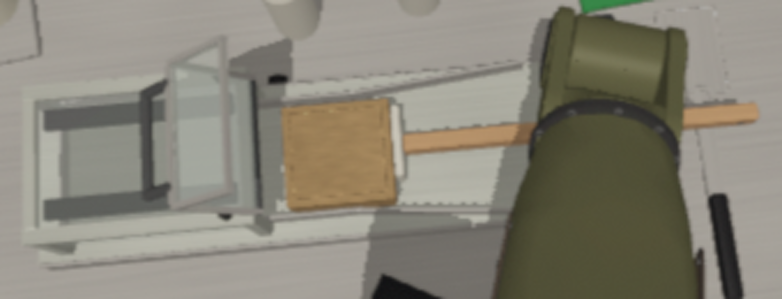

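move_arm:
  rows: "0 -12 0 0 0 0; 0 -12 0 0 0 0; 0 -12 0 0 0 0; 0 -12 0 0 0 0; 0 -12 0 0 0 0; 0 -12 0 0 0 0; 0 -12 0 0 0 0; 0 -12 0 0 0 0"

```text
time_s: 19.3
ee_pos: [0.5478, -0.0368, 0.1654]
eef_rot: [-3.136, -0.005, -0.029]
force: [-0.0, -2.7, -2.4]
grip_width: 0.0197
```

```bash
python3 pk.py p4; python3 -c "
from h import *
d=cam('side');cv2.imwrite('pics/s10.png',cv2.resize(d['color'][90:300,200:380],None,fx=2.8,fy=2.8))"
```

```text
t 19.3 grasp w [ 0.5482 -0.0364  0.0874] u [-0.2545  0.      0.0874] rpy [-3.136 -0.005 -0.029] F [-0.  -2.7 -2.4] w 0.0197 q [-0.14  0.45  1.66  0.01  1.03 -0.11]
carton n 695 ((-28.820327758789062, 10.451080322265625), (111.62464904785156, 38.39897155761719), 89.97470092773438) z fit 0.05882541158042233
handle z fit (top) [-0.01279115  0.08949119] y [0.00206733 0.00241518]
head 146 [[-0.058, -0.0359, 0.0859], [-0.0547, 0.0035, 0.1025], [-0.0491, 0.0401, 0.1075]]
```

View pics/p4.png

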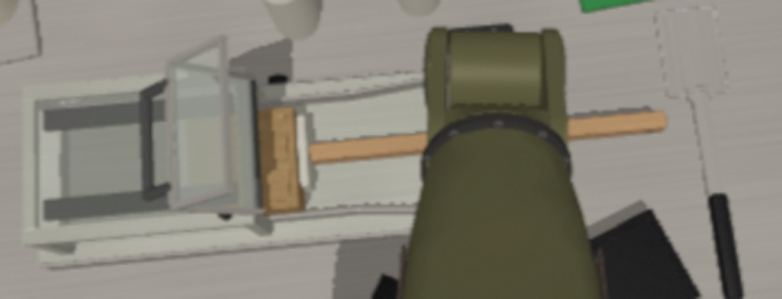

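View pics/s10.png

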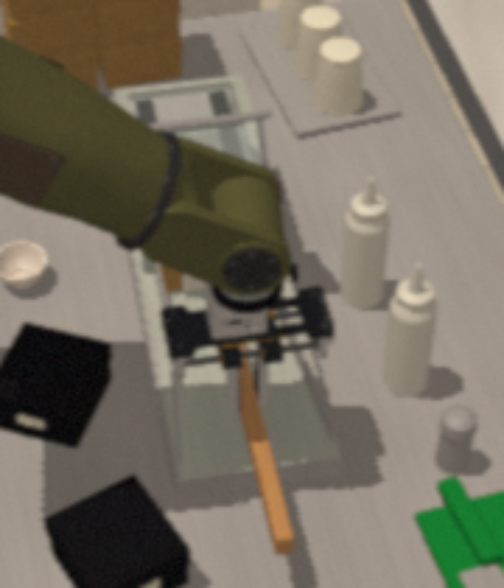

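```bash
python3 -c "
from h import *
d=dict(np.load('top0.npz'));w=world(d);z=w[...,2]
for a,b in((-.05,.06),(.06,.2)):
  m=(z>.02)&(z<.2)&(w[...,0]>.645)&(w[...,1]>a)&(w[...,1]<b)&(w[...,0]<.85); P=w[m];print(P.min(0),P.max(0))
"
```

```text
[ 0.72382002 -0.00973937  0.02044748] [0.77142585 0.04341277 0.19593257]
[0.64500883 0.07230766 0.0201501 ] [0.75997384 0.19366548 0.197262  ]
```

move_arm:
  rows: "0 -12 0 0 0 0; 0 -12 0 0 0 0; 0 -12 0 0 0 0; 0 -12 0 0 0 0; 0 -12 0 0 0 0; 0 -12 0 0 0 0"

```text
time_s: 20.15
ee_pos: [0.5499, 0.0399, 0.1658]
eef_rot: [-3.136, -0.005, -0.029]
force: [1.0, -2.0, -1.5]
grip_width: 0.0196
```

```bash
python3 pk.py p5
```

```text
t 20.15 grasp w [0.5503 0.0403 0.0878] u [-0.1778  0.0005  0.0878] rpy [-3.136 -0.005 -0.029] F [ 1.  -2.  -1.5] w 0.0196 q [0.   0.45 1.65 0.01 1.03 0.03]
handle z fit (top) [-0.01449711  0.08988219] y [0.01075442 0.00212156]
```

View pics/p5.png

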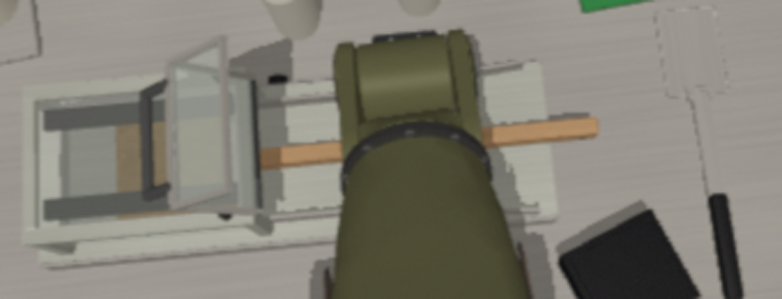

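move_arm:
  rows: "0 -12 0 0 0 0; 0 -12 0 0 0 0; 0 -12 0 0 0 0; 0 -10 0 0 0 0; 0 -7 0 0 0 0"

```text
time_s: 20.82
ee_pos: [0.5514, 0.0976, 0.1661]
eef_rot: [-3.136, -0.005, -0.028]
force: [0.3, -2.7, -1.5]
grip_width: 0.0197
```

```bash
python3 pk.py p6;python3 -c "
from h import *
d=cam('side');cv2.imwrite('pics/s11.png',cv2.resize(d['color'][90:300,200:380],None,fx=2.8,fy=2.8))"
```

```text
t 20.82 grasp w [0.5518 0.098  0.0881] u [-0.12    0.0008  0.0881] rpy [-3.136 -0.005 -0.028] F [ 0.3 -2.7 -1.5] w 0.0197 q [0.11 0.47 1.63 0.01 1.04 0.13]
handle z fit (top) [-0.24689671  0.11482547] y [ 0.12241957 -0.00824745]
```

View pics/p6.png

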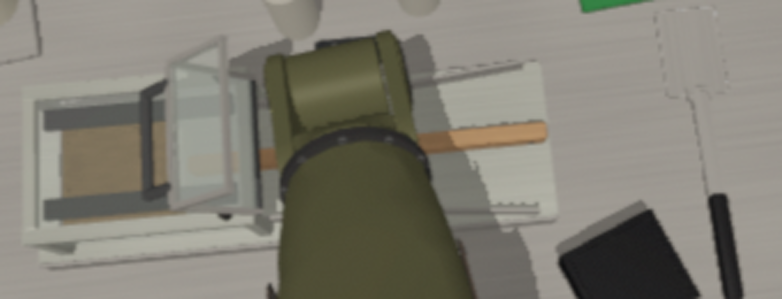

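View pics/s11.png

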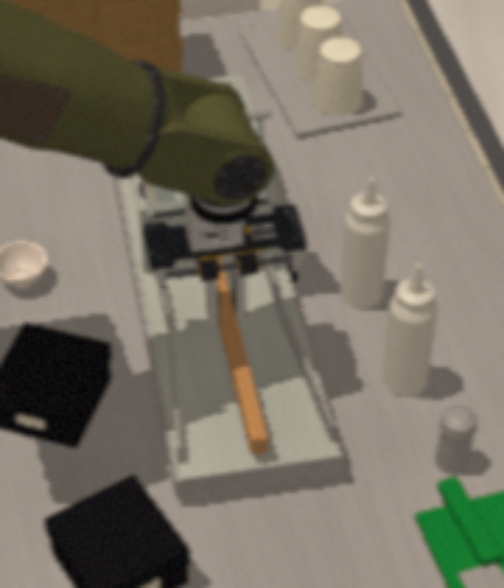

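move_arm:
  rows: "0 -5 0 0 0 0; 0 -4 0 0 0 0; 0 -3 0 0 0 0"

```text
time_s: 21.3
ee_pos: [0.5518, 0.1098, 0.1661]
eef_rot: [-3.136, -0.005, -0.029]
force: [0.4, -1.8, -1.1]
grip_width: 0.0194
```

move_arm:
  rows: "0 -2 0 0 0 0"

```text
time_s: 21.42
ee_pos: [0.5518, 0.1119, 0.1661]
eef_rot: [-3.136, -0.004, -0.029]
force: [0.5, -1.6, -1.9]
grip_width: 0.0196
```

move_arm:
  rows: "0 -2 0 0 0 0"

```text
time_s: 21.55
ee_pos: [0.5519, 0.1139, 0.1662]
eef_rot: [-3.136, -0.004, -0.029]
force: [-0.9, -6.5, -1.1]
grip_width: 0.0195
```

move_arm:
  rows: "0 -1 0 0 0 0; 0 0 0 0 0 0"

```text
time_s: 21.8
ee_pos: [0.5518, 0.1139, 0.166]
eef_rot: [-3.138, -0.003, -0.029]
force: [0.7, -0.4, -0.9]
grip_width: 0.0199
```

```bash
python3 pk.py p7
```

```text
t 21.8 grasp w [0.5521 0.1142 0.088 ] u [-0.1039  0.001   0.088 ] rpy [-3.138e+00 -3.000e-03 -2.900e-02] F [ 0.7 -0.4 -0.9] w 0.0199 q [0.14 0.48 1.62 0.   1.04 0.17]
```

View pics/p7.png

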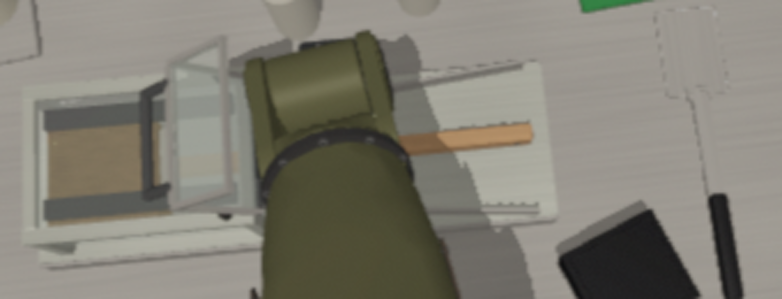

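move_arm:
  rows: "0 -2 0 0 0 0"

```text
time_s: 21.98
ee_pos: [0.5517, 0.1146, 0.1659]
eef_rot: [-3.141, -0.002, -0.029]
force: [-2.5, -23.6, 0.4]
grip_width: 0.0196
```

move_arm:
  rows: "0 -2 0 0 0 0"

```text
time_s: 22.1
ee_pos: [0.5516, 0.1149, 0.1657]
eef_rot: [3.139, -0.001, -0.03]
force: [-2.1, -20.0, 0.1]
grip_width: 0.0193
```

move_arm:
  rows: "0 3 0 0 0 0; 0 10 0 0 0 0; 0 16 0 0 0 0; 0 20 0 0 0 0; 0 20 0 0 0 0; 0 20 0 0 0 0; 0 20 0 0 0 0; 0 20 0 0 0 0"

```text
time_s: 23.1
ee_pos: [0.5472, -0.0211, 0.1663]
eef_rot: [3.141, -0.003, -0.029]
force: [0.1, 1.0, -1.1]
grip_width: 0.0196
```

```bash
python3 pk.py p8; python3 -c "
from h import *
rows(line(u2w([-.56,0.0,.09]),tool(UY-np.pi/2),15))"
```

```text
t 23.1 grasp w [ 0.5474 -0.0212  0.0883] u [-0.2394  0.0014  0.0883] rpy [ 3.141e+00 -3.000e-03 -2.900e-02] F [ 0.1  1.  -1.1] w 0.0196 q [-0.11  0.44  1.66 -0.    1.03 -0.08]
handle z fit (top) [-0.01061969  0.08975293] y [0.00322853 0.00370924]
head 155 [[-0.0431, -0.034, 0.0875], [-0.0396, 0.0047, 0.1026], [-0.0336, 0.0413, 0.1066]]
0 21 0 0 0 0; 0 21 0 0 0 0; 0 21 0 0 0 0; 0 21 0 0 0 0; 0 21 0 0 0 0; 0 21 0 0 0 0; 0 21 0 0 0 0; 0 21 0 0 0 0; 0 21 0 0 0 0; 0 21 0 0 0 0; 0 21 0 0 0 0; 0 21 0 0 0 0; 0 21 0 0 0 0; 0 21 0 0 0 0; 0 21 0 0 0 0
```

View pics/p8.png

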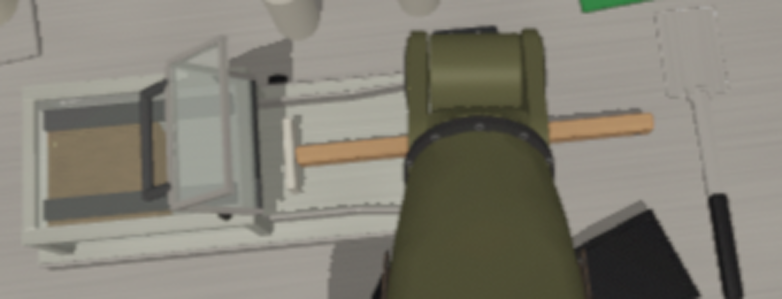

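move_arm:
  rows: "0 22 0 0 0 0; 0 22 0 0 0 0; 0 22 0 0 0 0; 0 22 -4 0 0 0; 0 22 -15 0 0 0; 0 22 -25 0 0 0; 0 22 -30 0 0 0; 0 22 -30 0 0 0; 0 22 -30 0 0 0; 0 22 -30 0 0 0; 0 22 -25 0 0 0; 0 10 -10 0 0 0"

```text
time_s: 24.65
ee_pos: [0.5344, -0.2876, 0.371]
eef_rot: [-3.141, -0.003, -0.034]
force: [0.2, 0.2, -1.0]
grip_width: 0.0199
```

```bash
python3 -c "
from h import *
stat()
r1=tool(-np.pi/2+.014)
rows(line([.467,-.437,.27],r1,14))"
```

```text
t 24.65 grasp w [ 0.5346 -0.2875  0.293 ] u [-0.506   0.0055  0.293 ] rpy [-3.141e+00 -3.000e-03 -3.400e-02] F [ 0.2  0.2 -1. ] w 0.0199 q [-0.55  0.39  1.24  0.    1.51 -0.52]
-4 11 2 0 0 0.11; -3 11 2 0 0 0.11; -2 12 2 0 0 0.11; -1 12 2 0 0 0.11; 1 12 2 0 0 0.11; 2 12 2 0 0 0.11; 3 11 2 0 0 0.11; 4 11 2 0 0 0.11; 5 10 2 0 0 0.11; 7 10 2 0 0 0.11; 8 9 2 0 0 0.11; 8 8 2 0 0 0.11; 9 7 2 0 0 0.11; 10 6 2 0 0 0.11
```

move_arm:
  rows: "-4 11 2 0 0 0.11; -3 11 2 0 0 0.11; -2 12 2 0 0 0.11; -1 12 2 0 0 0.11; 1 12 2 0 0 0.11; 2 12 2 0 0 0.11; 3 11 2 0 0 0.11; 4 11 2 0 0 0.11; 5 10 2 0 0 0.11; 7 10 2 0 0 0.11; 8 9 2 0 0 0.11; 8 8 2 0 0 0.11; 9 7 2 0 0 0.11; 10 6 2 0 0 0.11"

```text
time_s: 26.4
ee_pos: [0.4603, -0.4371, 0.3293]
eef_rot: [3.133, 0.013, -1.621]
force: [0.0, -0.4, -2.0]
grip_width: 0.0199
```

```bash
python3 -c "
from h import *
stat()
r1=tool(-np.pi/2+.014)
rows(line([.467,-.440,.08],r1,6))"
```

```text
t 26.4 grasp w [ 0.4597 -0.436   0.2513] u [-0.6568  0.0757  0.2513] rpy [ 3.133  0.013 -1.621] F [ 0.  -0.4 -2. ] w 0.0199 q [-0.82  0.48  1.21  0.    1.47  0.8 ]
1 -1 29 0 0 -0.01; 1 -1 29 0 0 -0.01; 1 -1 29 0 0 -0.01; 1 -1 29 0 0 -0.01; 1 -1 29 0 0 -0.01; 1 -1 29 0 0 -0.01
```

move_arm:
  rows: "1 -1 28 0 0 -0.01; 1 -1 28 0 0 -0.01; 1 -1 28 0 0 -0.01; 1 -1 28 0 0 -0.01; 1 -1 28 0 0 -0.01; 1 -1 20 0 0 -0.01; 0 0 10 0 0 0; 0 0 0 0 0 0"

```text
time_s: 27.4
ee_pos: [0.4633, -0.4389, 0.1488]
eef_rot: [3.131, 0.02, -1.561]
force: [0.1, -1.1, -0.7]
grip_width: 0.0199
```

```bash
python3 -c "
from h import *
stat()
for n in ('top','side'):
  d=cam(n);w=world(d);z=w[...,2];hsv=cv2.cvtColor(d['color'],cv2.COLOR_BGR2HSV)
  m=(z<.15)&(z>.02)&(hsv[...,0]>5)&(hsv[...,0]<25)&(hsv[...,1]>80)&(w[...,1]<-.38)&(w[...,1]>-.5)&(w[...,0]<.69)
  P=w[m];print(n,m.sum());
  print(np.polyfit(P[:,0]-.467,P[:,2],1),P.min(0),P.max(0))
  print(np.polyfit(P[:,0]-.467,P[:,1],1))
  cv2.imwrite('pics/q_%s.png'%n,d['color'])
"
```

```text
t 27.4 grasp w [ 0.4624 -0.4374  0.0708] u [-0.6581  0.0729  0.0708] rpy [ 3.131  0.02  -1.561] F [ 0.1 -1.1 -0.7] w 0.0199 q [-0.82  0.65  1.38  0.01  1.13  0.74]
top 521
[-0.02678707  0.07175037] [ 0.50651615 -0.45471875  0.04387689] [ 0.65599838 -0.4226535   0.07772323]
[ 0.01302798 -0.43331018]
side 1330
[-0.01781347  0.06905066] [ 0.25948536 -0.45261883  0.04364742] [ 0.65787901 -0.42587116  0.08520527]
[ 0.00951516 -0.44273009]
```

View pics/q_side.png

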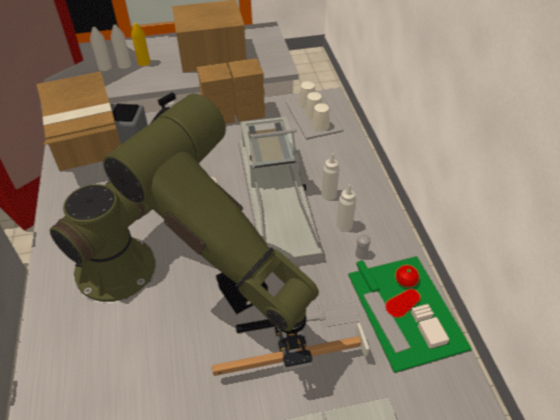

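move_arm:
  rows: "0 0 12 0.01 0 0; 0 0 12 0.01 0 0; 0 0 8 0 0 0; 0 0 5 0 0 0"

```text
time_s: 28.0
ee_pos: [0.4639, -0.4389, 0.1121]
eef_rot: [-3.128, 0.016, -1.561]
force: [0.2, 0.4, -0.3]
grip_width: 0.0198
```

move_arm:
  rows: "0 0 3 0 0 0"

```text
time_s: 28.12
ee_pos: [0.4639, -0.4389, 0.1087]
eef_rot: [-3.128, 0.016, -1.561]
force: [-0.5, 0.2, -1.4]
grip_width: 0.0198
```

move_arm:
  rows: "0 0 2 0 0 0"

```text
time_s: 28.25
ee_pos: [0.464, -0.4388, 0.1066]
eef_rot: [-3.128, 0.016, -1.561]
force: [-0.4, 0.1, -0.9]
grip_width: 0.0198
```

move_arm:
  rows: "0 0 1 0 0.02 0"

```text
time_s: 28.38
ee_pos: [0.464, -0.439, 0.1056]
eef_rot: [-3.128, -0.005, -1.561]
force: [-0.7, -0.5, -1.4]
grip_width: 0.0199
```

move_arm:
  rows: "0 0 2 0 0 0"

```text
time_s: 28.5
ee_pos: [0.4642, -0.439, 0.1044]
eef_rot: [-3.128, -0.006, -1.561]
force: [-7.9, 7.8, 20.7]
grip_width: 0.0193
```

Contact with the counter, so I'll release and open.

move_arm:
  rows: "0 0 0 0 0 0; 0 0 0 0 0 0; 0 0 0 0 0 0; 0 0 0 0 0 0"
  grip: 0.1

```text
time_s: 29.0
ee_pos: [0.4646, -0.4392, 0.1052]
eef_rot: [-3.127, -0.007, -1.561]
force: [0.2, 0.4, -0.3]
grip_width: 0.0515
```

move_arm:
  rows: "0 0 -8 0 0 0; 0 0 -15 0 0 0; 0 0 -25 0 0 0; 0 0 -30 0 0 0; 0 0 -30 0 0 0; 0 0 -30 0 0 0; -20 40 -20 0 0 0; -20 40 -20 0 0 0; 0 40 0 0 0 0; 0 40 0 0 0 0; 0 0 0 0 0 0; 0 0 0 0 0 0"

```text
time_s: 30.5
ee_pos: [0.2969, -0.3975, 0.2983]
eef_rot: [-3.119, -0.018, -1.561]
force: [0.9, -0.3, 0.1]
grip_width: 0.0517
```

```bash
cat > fin.py <<'E'
from h import *
stat()
W={}
for n in ('top','side'):
  d=cam(n);w=world(d);z=w[...,2];hsv=cv2.cvtColor(d['color'],cv2.COLOR_BGR2HSV)
  cv2.imwrite('pics/f_%s.png'%n,d['color'])
  m=(z<.05)&(z>.02)&(hsv[...,0]>5)&(hsv[...,0]<25)&(hsv[...,1]>80)&(w[...,1]<-.38)&(w[...,1]>-.5)&(w[...,0]<.69)
  P=w[m];print(n,'pusher',m.sum(),np.polyfit(P[:,0]-.467,P[:,2],1),P.min(0),P.max(0))
  if n=='side': cv2.imwrite('pics/f_crop.png',cv2.resize(d['color'][90:280,220:340],None,fx=3.1,fy=3.1,interpolation=cv2.INTER_CUBIC))
  else: cv2.imwrite('pics/f_crop2.png',cv2.resize(d['color'][150:270,80:340],None,fx=3,fy=3,interpolation=cv2.INTER_CUBIC))
  d0=dict(np.load(n+'0.npz')); w0=world(d0)
  for nm,c in dict(bottle=(.735,.02),bottle2=(.72,.13),shaker=(.77,-.11),ramekin=(.33,.29)).items():
    f=lambda w:w[(abs(w[...,0]-c[0])<.055)&(abs(w[...,1]-c[1])<.055)&(w[...,2]>.012)].mean(0).round(4)
    print(n,nm,f(w0),f(w))
  # carton corners projected on the picture
  q=proj(d,u2w([[.220,-.05,.118],[.220,.05,.118],[.102,-.05,.118],[.102,.05,.118]])); print(q.round(1).tolist())
E
python3 fin.py
```

```text
t 30.5 grasp w [ 0.2986 -0.3989  0.2203] u [-0.6249  0.2378  0.2203] rpy [-3.119 -0.018 -1.561] F [ 0.9 -0.3  0.1] w 0.0517 q [-1.01  0.17  1.69  0.01  1.25  0.55]
top pusher 956 [5.33264587e-05 2.87004305e-02] [ 0.33578772 -0.44942194  0.02011322] [ 0.65849133 -0.42505643  0.03601328]
top bottle [0.7378 0.0171 0.1144] [0.7379 0.017  0.1147]
top bottle2 [0.7268 0.1622 0.114 ] [0.7267 0.1621 0.1138]
top shaker [ 0.7601 -0.1164  0.0591] [ 0.7601 -0.1163  0.0595]
top ramekin [0.3246 0.2928 0.0253] [0.3249 0.2927 0.0253]
[[99.1, 193.8], [99.3, 233.4], [146.5, 189.5], [147.6, 228.9]]
side pusher 1167 [-0.00102284  0.02808638] [ 0.26257051 -0.4546012   0.02001482] [ 0.66142439 -0.42838214  0.03798527]
side bottle [ 0.7485 -0.0011  0.0995] [ 0.7485 -0.001   0.0994]
side bottle2 [0.7379 0.1506 0.0982] [0.7376 0.1501 0.0983]
side shaker [ 0.7676 -0.126   0.0549] [ 0.7681 -0.1256  0.0557]
side ramekin [0.3274 0.2923 0.0254] [0.3275 0.2921 0.0258]
[[277.1, 126.7], [250.2, 129.9], [282.9, 147.3], [254.9, 150.7]]
```

View pics/f_top.png

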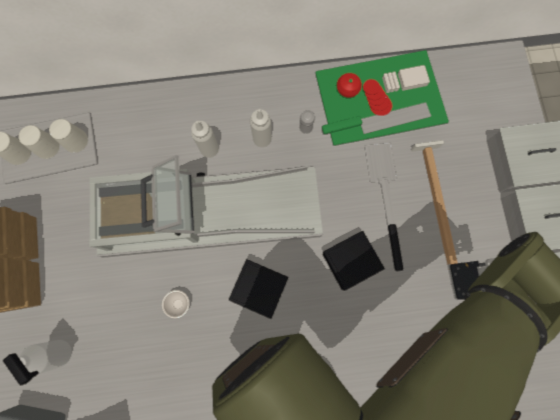

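View pics/f_side.png

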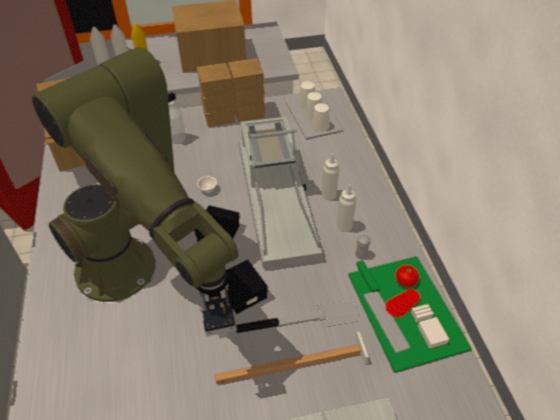

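View pics/f_crop2.png

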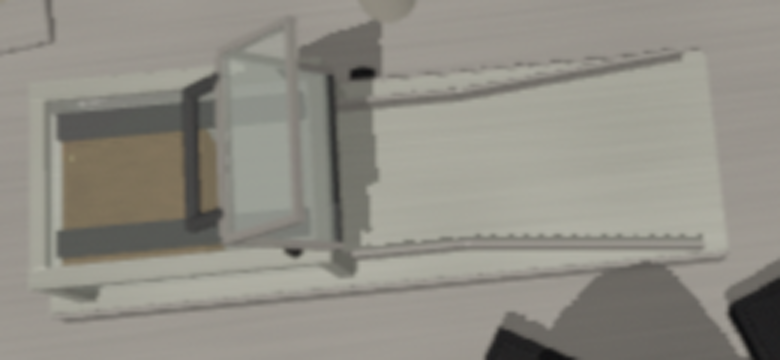

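```bash
python3 - <<'E'
from h import *
d=cam("top"); im=d["color"].astype(int)
for yy in (-.03,0,.02):
    xs=np.arange(.185,.245,.0025); q=proj(d,u2w(np.stack([xs,0*xs+yy,0*xs+.118],1)))
    s=[im[int(round(v)),int(round(u))] for u,v in q]
    print(yy,[(round(x*1000),int(c[2]-c[0])) for x,c in zip(xs,s)])
d=cam("side"); im=d["color"].astype(int)
for yy in (-.02,0,.03):
    xs=np.arange(.175,.245,.004); q=proj(d,u2w(np.stack([xs,0*xs+yy,0*xs+.118],1)))
    s=[im[int(round(v)),int(round(u))] for u,v in q]
    print("side",yy,[(round(x*1000),int(c[2]-c[0])) for x,c in zip(xs,s)])
cv2.imwrite("pics/f2.png",cv2.resize(d["color"][100:220,220:320],None,fx=6,fy=5,interpolation=cv2.INTER_CUBIC))
E
```

```text
-0.03 [(185, 35), (188, 34), (190, 36), (192, 35), (195, 35), (198, 35), (200, 35), (202, 35), (205, 35), (208, 36), (210, 36), (213, 36), (215, 36), (218, 21), (220, 11), (223, 9), (225, 9), (228, 8), (230, 9), (233, 11), (235, 11), (238, 11), (240, 12), (243, 12)]
0 [(185, 34), (188, 34), (190, 34), (192, 33), (195, 33), (198, 33), (200, 33), (202, 33), (205, 32), (208, 33), (210, 33), (213, 34), (215, 29), (218, 16), (220, 10), (223, 10), (225, 9), (228, 8), (230, 10), (233, 12), (235, 12), (238, 12), (240, 13), (243, 12)]
0.02 [(185, 35), (188, 35), (190, 34), (192, 35), (195, 34), (198, 35), (200, 34), (202, 33), (205, 33), (208, 33), (210, 33), (213, 33), (215, 28), (218, 16), (220, 10), (223, 9), (225, 9), (228, 8), (230, 10), (233, 11), (235, 12), (238, 12), (240, 11), (243, 11)]
side -0.02 [(175, 12), (179, 12), (183, 12), (187, 17), (191, 16), (195, 24), (199, 39), (203, 39), (207, 43), (211, 34), (215, 34), (219, 20), (223, 18), (227, 18), (231, 17), (235, 19), (239, 19), (243, 18)]
side 0 [(175, 11), (179, 13), (183, 13), (187, 15), (191, 21), (195, 21), (199, 34), (203, 45), (207, 45), (211, 36), (215, 23), (219, 19), (223, 19), (227, 19), (231, 20), (235, 20), (239, 18), (243, 18)]
side 0.03 [(175, 9), (179, 12), (183, 12), (187, 16), (191, 20), (195, 20), (199, 27), (203, 36), (207, 33), (211, 33), (215, 23), (219, 19), (223, 19), (227, 15), (231, 17), (235, 17), (239, 19), (243, 19)]
```

View pics/f2.png

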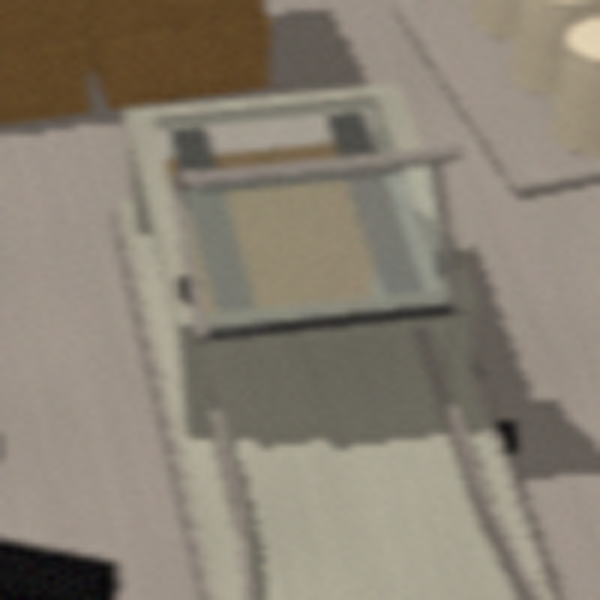

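```bash
python3 -c "
from h import *
stat(); print(ctrl.hand_in()); stat()"
```

```text
t 30.7 grasp w [ 0.2989 -0.3986  0.2193] u [-0.6246  0.2376  0.2193] rpy [-3.12  -0.017 -1.559] F [ 0.3 -0.1 -0.8] w 0.0517 q [-1.01  0.17  1.69  0.01  1.25  0.55]
the job is handed in; nothing more can be done
None
the job is handed in; nothing more can be done
```

I've handed the job in at 30.7 s. The cover stands open, the carton is home at the lip, and the pusher lies flat on the counter. The hand-in gave no verdict.

**What I did:**
- I swung the cover by its handle to about 2.25 rad, let go, and it stayed open by itself.
- I pushed the carton in under the guard with the wooden pusher until it stopped against the lip. The wrist read at most 24 N there, under the 35 N limit.
- I drew the pusher back out and laid it where it had been lying.

**Last checks:**
- **Cover:** open in both pictures. I did not measure its final angle.
- **Carton:** its front edge is about 217 mm along the unit (top camera 217.5, side camera about 216), so roughly 3 mm from the lip and centred near 158 mm. That is within tolerance. I did not measure its level at the end because the glass and cover block the depth reading.
- **Pusher:** flat to within 0.001 rad, with the top of its handle at about 29 mm.
- **Bystanders:** the bottles, shaker and ramekin moved less than 1 mm. The turner looks unmoved; I did not measure it.
- **Hand:** clear of everything, fingertips about 0.2 m up.

**Disagreements:** the two cameras differed by about 5 mm on absolute positions. I relied mainly on the top camera, and the contacts matched it to within a few millimetres.

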